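# Gauge two tube adapters and reject the bad one

## Task

One of the two white tube adapters was not bored to full depth: find out which by feel with the steel plug gauge, without forcing it. The gauge leans in its rest: first stand it pin down in the empty bench stand and let go, then take it afresh by the top end of its handle and try it in the adapters. Leave the gauge standing in the good adapter, down to its collar, with that adapter where it stands, and set the bad one upright in the middle of the round steel dish; set things down rather than drop them, and leave everything else alone.

Things in the scene. Friction and masses are not known exactly. Their poses are not given: they have to be found in the camera images.
- gauge: plug gauge, 0.18 kg: steel pin 16 mm thick, 36 mm long, tip chamfered; round collar 34 mm wide (36 to 42 mm from the tip); square aluminium handle 20 x 20 mm (42 to 112 mm). Origin: pin tip; z up the handle; x, y square to its flats. Starts in the rest leaning 40 degrees from upright, handle up and away from the robot, y level, mid-handle free for fingers on its y faces; lift straight up
- gauge_top (a point): centre of the top end of the gauge's handle, 112 mm from the pin's tip
- rest: grey plastic rest for the gauge, fixed, foot 110 x 60 mm, 90 mm tall; origin: centre of its underside; the gauge leans towards its +x. The pin's tip starts 45 mm to -x of the origin, 22 mm up; a stop under the collar and a saddle with 6 mm lips under the last 20 mm of the handle carry it
- stand_hole0 (a point): mouth of the hole in the middle of the bench stand, a dark steel block 64 x 64 mm and 42 mm tall, fixed; the upright hole is 20 mm in diameter and goes right through. The gauge's collar rests on the stand's top, its pin tip then 6 mm above the bench
- adapter_1: square white plastic tube adapter, 46 x 46 mm, 45 mm tall, loose, with an upright through bore in its middle, 18 mm wide at the mouth. Origin: centre of the underside; z up; x, y square to the sides. The two look alike: one bore is 18 mm all the way, the other narrows to 12 mm from 15 mm below the mouth, so the gauge stops there; down to its collar it hides 36 mm. Only the gauge tells
- adapter_2: square white plastic tube adapter, 46 x 46 mm, 45 mm tall, loose, with an upright through bore in its middle, 18 mm wide at the mouth. Origin: centre of the underside; z up; x, y square to the sides. The two look alike: one bore is 18 mm all the way, the other narrows to 12 mm from 15 mm below the mouth, so the gauge stops there; down to its collar it hides 36 mm. Only the gauge tells
- balance: bystander, fixed: white bench balance 130 x 130 mm, 40 mm tall, with a square steel pan on top; origin: centre of the underside
- dish: round stainless dish, 140 mm in diameter, rim 15 mm high, wall 3 mm, floor 4 mm thick, fixed: for the bad adapter. Origin: centre of the underside
- vial: bystander, leave alone: small glass jar with black cap, 30 mm wide, 50 mm tall; origin: centre of the underside
- stopper: bystander, leave alone: black rubber stopper, 36 mm wide, 30 mm tall; origin: centre of the underside
- spatula: bystander, leave alone: steel spatula lying flat, 160 mm long
- beaker: bystander, leave alone: glass beaker, 70 mm wide, 90 mm tall; origin: centre of the underside
- reagent: bystander, leave alone: brown glass bottle, 66 mm wide, 140 mm tall; origin: centre of the underside
- tipbox: bystander, leave alone: closed grey box 110 x 75 x 50 mm; origin: centre of the underside
- weight: bystander, leave alone: brass weight, 32 mm wide, 28 mm tall; origin: centre of the underside
Things that resemble listed ones, but are neither listed nor needed, are in the scene too. What is meant by the gauge is not yellow, and is the smaller of those in its own colour.

How it is judged:
On the way, in this order (a step that is already met when the one before it is completed fails the run):
1. the gauge stands upright in the bench stand, collar down on it, let go (horizontal distance between gauge and stand_hole0 below 0.006 m and height (world z) of gauge below 0.011 m and angle between gauge's own z axis and vertical below 0.1 rad and contact force between the fingers and gauge below 0.1 N), for 0.2 s.
2. held by the top end of its handle (the grasp point within 30 mm of the handle's end), the gauge is in an adapter's bore down to its collar (within 4 mm) (((z of gauge in the frame of adapter_1 below 0.013 m and horizontal distance between gauge and adapter_1 below 0.006 m and angle between the z axis of gauge and the z axis of adapter_1, either way round below 0.12 rad) or (z of gauge in the frame of adapter_2 below 0.013 m and horizontal distance between gauge and adapter_2 below 0.006 m and angle between the z axis of gauge and the z axis of adapter_2, either way round below 0.12 rad)) and distance between the grasp point and gauge_top below 0.03 m and contact force between the fingers and gauge above 1 N), for 0.15 s.
At the end, for the whole second after the job is handed in: The gauge stands in one adapter's bore down to its collar (within 4 mm), that adapter upright within 40 mm of where it started; the other adapter upright on the floor of the round dish, within 40 mm of its centre; tilts under 0.1 rad, everything at rest and let go (contact force between the fingers and gauge below 0.1 N and linear speed of gauge below 0.03 m/s and ((horizontal distance between adapter_2 and dish below 0.04 m and z of adapter_2 in the frame of dish below 0.009 m and angle between each of adapter_2, adapter_1's own z axis and vertical below 0.1 rad and contact force between the fingers and adapter_2 below 0.1 N and linear speed of adapter_2 below 0.03 m/s and z of gauge in the frame of adapter_1 below 0.013 m and horizontal distance between gauge and adapter_1 below 0.006 m and angle between the z axis of gauge and the z axis of adapter_1, either way round below 0.12 rad and distance of adapter_1 from where it was at the start of the episode below 0.04 m and contact force between the fingers and adapter_1 below 0.1 N) or (horizontal distance between adapter_1 and dish below 0.04 m and z of adapter_1 in the frame of dish below 0.009 m and angle between each of adapter_1, adapter_2's own z axis and vertical below 0.1 rad and contact force between the fingers and adapter_1 below 0.1 N and linear speed of adapter_1 below 0.03 m/s and z of gauge in the frame of adapter_2 below 0.013 m and horizontal distance between gauge and adapter_2 below 0.006 m and angle between the z axis of gauge and the z axis of adapter_2, either way round below 0.12 rad and distance of adapter_2 from where it was at the start of the episode below 0.04 m and contact force between the fingers and adapter_2 below 0.1 N))); the robot touches nothing.
It fails at once if a bystander is moved by more than 30 mm (distance of any of vial, stopper, spatula, beaker, reagent, tipbox, weight from where it was at the start of the episode above 0.03 m).
It fails at once if the gauge is forced into an adapter (more than 50 N between them) (contact force between gauge and adapter_1 above 50 N or contact force between gauge and adapter_2 above 50 N).
It fails at once if the gauge or an adapter is dropped or thrown (faster than 0.6 m/s while not held) ((linear speed of gauge above 0.6 m/s and contact force between the fingers and gauge below 0.1 N) or (linear speed of adapter_1 above 0.6 m/s and contact force between the fingers and adapter_1 below 0.1 N) or (linear speed of adapter_2 above 0.6 m/s and contact force between the fingers and adapter_2 below 0.1 N)).
It also fails if it takes over 72 s, if anything falls off the work surface, if the arm or the gripper's body presses on something with over 40 N, if the wrist force passes 120 N, or if a joint passes its speed limit or range.

## Robot

A 6-joint arm with a two-finger parallel gripper is mounted at the origin on the work surface. World frame = base frame: x ahead of the robot, y to its left, z up, the work surface at z = 0. Lengths are in m, angles in rad, forces in N, time in s.
With the tool pointing down it reaches from about 0.4 to 0.825 m from the base axis. Payload 7 kg.
Tool frame: the origin (TCP) lies at the very end of the fingers, on their centre line; the grasp point (between the pads) lies 19 mm behind it (r.tcp_to_grasp is the z of the grasp point in the tool frame, in m); z points along the fingers, y is the direction in which the jaws open and shut (so a half turn about z gives the same grasp; the last joint's range is limited). The gripper opens to 88 mm and grips with 3 to 60 N. Pads are 19 mm wide; open, the fingers measure 130 mm over their backs; the gripper's body (78 mm by 193 mm) begins 47 mm behind the grasp point.
Start: joints at [-0.855, 0.359, 0.012, 0, -1.224, -0.288], TCP at [0.28, -0.614, 0.227] pointing down, gripper open.
Joint ranges: [-3.07, 3.07], [-1.43, 2.12], [-1.02, 1.25], [-3.03, 1.67], [-3.05, -0], [-3.03, 3.03]. Speed limits (rad/s): [2.39, 2.39, 3.01, 3.14, 3.14, 3.14].

## Interface

Orientations are given as a 3x3 rotation matrix whose columns are the frame's x, y, z axes.
In Python, from bench import r gives the robot as it stands. The module is installed in compiled form; this text tells all that it offers.
- The arm moves only by the shell command python3 -m crank 'ROWS'. ROWS is text: rows parted by semicolons, each of 7 numbers parted by spaces: the shift along the tool's x, y, z in mm, then the turn, a rotation vector about the tool's x, y, z in rad, then the finger opening in mm, from 0 to 87.6. A call has 1 to 8 rows; each row shifts and turns the commanded pose from where the row before left it, along the tool's axes as they then stand; what a row does not reach is not made up. A row lasts 1/8 s, in which the tool goes at most 62.5 mm and 10.7 degrees, less where a joint would pass 70% of its speed; a pose out of reach is approached as far as the arm can. A call is refused whole if a number of a shift passes 62.5 or a number of a turn 0.188, either way. A call with a gripper value outside its range is refused whole. The fingers move at their own pace and stop on an object; the grip force is fixed at half the most. Time passes only in rows, so rows that do not move let the fingers close. It gives the time, the measured TCP pose, the force and the opening at its end, in the units of the state.
- r.get_obs(): the state, without advancing time (a new reading comes with each control period).
- r.read_camera(name): name is "side" or "top"; returns a dict with "frame" (400x640x3 uint8, red, green, blue), "fovy" (degrees; the focal length in pixels is half the picture's height over the tangent of half this angle, whatever the lens; pixels are square), "cx", "cy" (the principal point, pixels), "distortion" ([k1, k2, p1, p2, k3] as OpenCV has them; the pictures are not rectified), "xyz" and "orientation" of the camera in the world. Camera axes: x right, y up, looking along -z (the intrinsics and any distortion apply to the point x, -y, -z); pixel columns grow to the right and rows downward; lengths in m; the calibration is good to about 2 mm. A picture is of the moment at which its call begins. There is no depth.
- r.hand_in(): hands the job in, once; it reports no verdict.
The state is a dict: "time_s": time; "joints": joint angles; "joint_vel": joint speeds; "tau": joint torques, N m; "ee_pos": TCP position; "tcp_rot": TCP orientation; "force": force on the tool from outside, world axes, zero at the start; "wrist_torque": the same for the moment, N m; "finger_gap": finger opening in m.
Only numpy, scipy, OpenCV 4.12 (cv2) and the standard library are available. Lean on these libraries where they do the work, as an engineer would, in place of code of your own. Each camera call takes 0.05 s, during which the arm holds its last target.

## Working session

There is one attempt and no reset: what is moved stays moved. The work goes in short steps, Python scripts to look and compute and a shell command to move; the robot and the scene stay as the last step left them, time stands still between calls to the robot, and variables do not carry over. Pictures are saved under pics/ and viewed, and the job is handed in when it is done.

```bash
mkdir -p pics
python3 - <<'E'
from bench import r
import cv2
o=r.get_obs();print(o, r.tcp_to_grasp)
for n in("side","top"):
    c=r.read_camera(n);cv2.imwrite(f"pics/{n}0.png",c["frame"][:,:,::-1]);print({k:v for k,v in c.items() if k!="frame"})
E
```

```text
{'time_s': 0.0, 'joints': array([-8.54920286e-01,  3.59412530e-01,  1.10819232e-02, -3.74444004e-04,
       -1.22412084e+00, -2.88079127e-01]), 'joint_vel': array([-0.00125236, -0.00039732,  0.00045551, -0.00089981,  0.00307921,
       -0.00053068]), 'tau': array([ 1.07157219e-03, -5.82715917e+01,  2.93065041e+01,  6.99700803e+00,
        7.05625236e-03, -1.87296123e-04]), 'ee_pos': array([ 0.27980257, -0.61373792,  0.22561178]), 'tcp_rot': array([[-9.09934786e-01, -4.14750542e-01, -8.20486876e-04],
       [-4.14751332e-01,  9.09933592e-01,  1.47992012e-03],
       [ 1.32790897e-04,  1.68692883e-03, -9.99998568e-01]]), 'force': array([ 0.36291328,  0.35570563, -0.92986159]), 'wrist_torque': array([-0.09096734,  0.02640097,  0.05558251]), 'finger_gap': 0.0876244291116616} -0.0188
{'fovy': 56.83077113678328, 'cx': 321.35228301947984, 'cy': 199.03616766626084, 'distortion': array([0.0113702, 0.       , 0.       , 0.       , 0.       ]), 'xyz': array([0.17340905, 0.56295063, 0.7787837 ]), 'orientation': array([[-0.82800075,  0.38401146, -0.40859511],
       [-0.56072477, -0.56499875,  0.60528022],
       [ 0.00157881,  0.73028187,  0.68314413]])}
{'fovy': 49.940207454067945, 'cx': 317.3435197461085, 'cy': 191.14844450638418, 'distortion': array([0.01766091, 0.        , 0.        , 0.        , 0.        ]), 'xyz': array([ 0.42451722, -0.04178955,  1.53337108]), 'orientation': array([[ 0.02434382,  0.992743  , -0.11776549],
       [-0.99944886,  0.02682759,  0.01955156],
       [ 0.02256904,  0.11722463,  0.99284894]])}
```

View pics/side0.png

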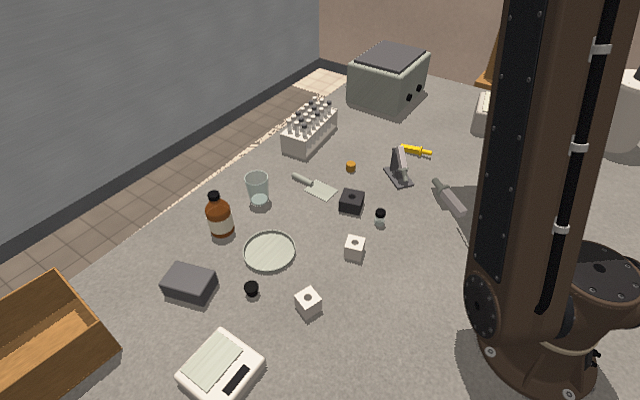

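View pics/top0.png

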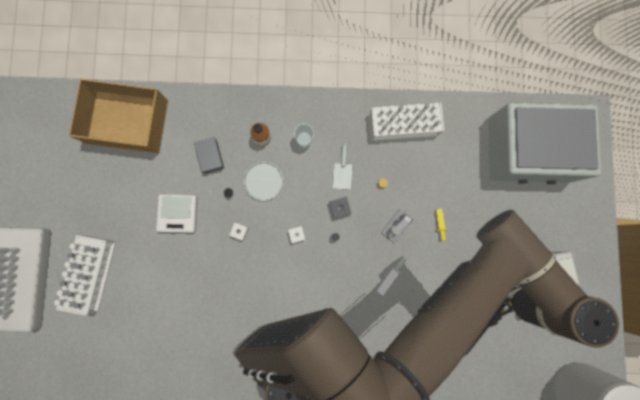

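```bash
cat > h.py <<'E'
from bench import r
import cv2, numpy as np
def K(c):
    f=200/np.tan(np.radians(c["fovy"])/2);return np.array([[f,0,c["cx"]],[0,f,c["cy"]],[0,0,1]])
def ray(c,px):
    u=cv2.undistortPoints(np.array([[px]],float),K(c),c["distortion"])[0,0]
    d=c["orientation"]@np.array([u[0],-u[1],-1]);return c["xyz"],d/np.linalg.norm(d)
def onz(c,px,z):
    p,d=ray(c,px);return p+d*(z-p[2])/d[2]
def proj(c,P):
    q=c["orientation"].T@(np.asarray(P,float)-c["xyz"]); q=np.array([q[0],-q[1],-q[2]])
    return cv2.projectPoints(q[None],np.zeros(3),np.zeros(3),K(c),c["distortion"])[0][0,0]
def tri(c1,p1,c2,p2):
    a,d=ray(c1,p1);b,e=ray(c2,p2)
    s=np.linalg.lstsq(np.c_[d,-e],b-a,rcond=None)[0]
    x,y=a+d*s[0],b+e*s[1];return (x+y)/2,np.linalg.norm(x-y)
def crop(c,x0,y0,x1,y1,k,name):
    cv2.imwrite("pics/"+name,cv2.resize(c["frame"][y0:y1,x0:x1,::-1],None,fx=k,fy=k,interpolation=cv2.INTER_CUBIC))
def cams(): return r.read_camera("side"),r.read_camera("top")
E
python3 - <<'E'
from h import *
s,t=cams()
crop(s,330,130,490,250,5,"a.png");crop(t,320,170,460,270,5,"b.png");crop(s,230,220,390,340,5,"c.png");crop(t,220,160,360,260,5,"d.png")
E
```

```text
(no output)
```

View pics/a.png

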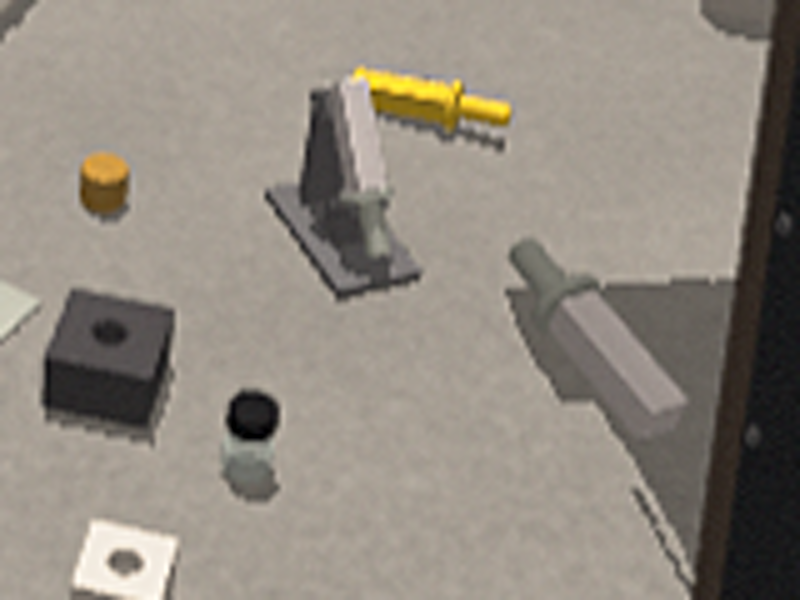

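View pics/b.png

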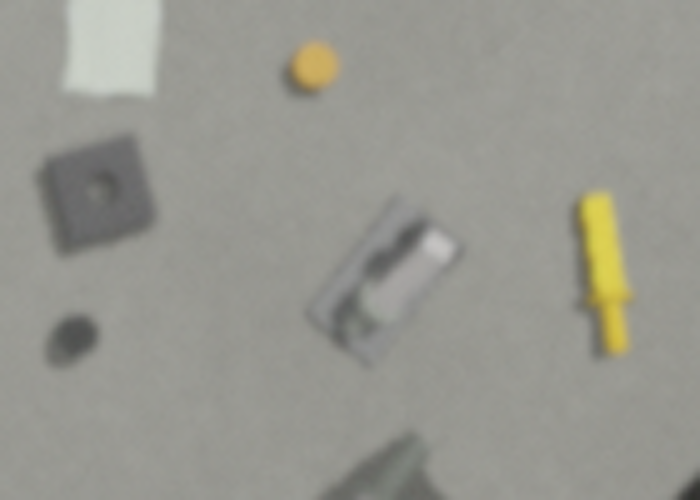

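View pics/c.png

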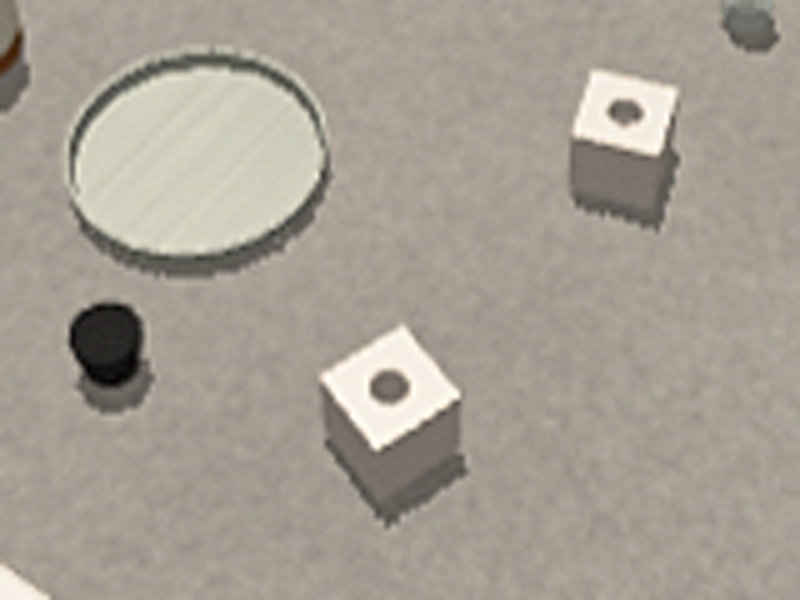

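View pics/d.png

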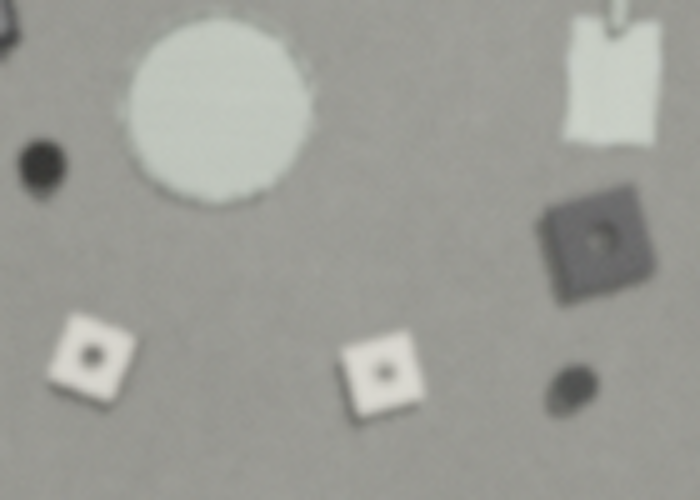

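```bash
cat > m.py <<'E'
from h import *
def comps(c,mask,amin=15):
    n,l,st,ce=cv2.connectedComponentsWithStats(mask.astype(np.uint8))
    return [(ce[i].round(1),st[i][4],l==i) for i in range(1,n) if st[i][4]>=amin]
s,t=cams()
for n,c,th in(("side",s,215),("top",t,190)):
    f=c["frame"].astype(int)
    for ce,a,m in comps(c,f.min(2)>th):
        if a<3000:
            cn=max(cv2.findContours(m.astype(np.uint8),cv2.RETR_EXTERNAL,cv2.CHAIN_APPROX_NONE)[0],key=cv2.contourArea)
            R=cv2.minAreaRect(cn);print(n,ce,a,onz(c,ce,.045).round(4),[onz(c,p,.045)[:2].round(4).tolist() for p in cv2.boxPoints(R)])
def px(u,v,x0,y0): return (x0+(u+.5)/5-.5,y0+(v+.5)/5-.5)
for nm,a,b,z in (("stand",px(110,332,330,130),px(101,187,320,170),.042),("A",px(626,112,230,220),px(386,373,220,160),.045),("B",px(390,387,230,220),px(92,356,220,160),.045),
  ("dish",px(199,153,230,220),px(220,110,220,160),.015),("gtop",px(356,82,330,130),px(438,245,320,170),.11),
  ("vial",px(252,415,330,130),px(76,335,320,170),.05),("restW-left",px(268,190,330,130),px(398,198,320,170),.004),("rest front",px(340,297,330,130),px(308,312,320,170),.004),("rest right",px(420,272,330,130),px(370,365,320,170),.004)):
    print(nm,onz(s,a,z).round(4),onz(t,b,z).round(4),[x if np.isscalar(x) else x.round(4) for x in tri(s,a,t,b)])
E
python3 m.py
```

```text
side [630.4  78.7] 195 [-0.0792 -1.4962  0.045 ] [[-0.046, -1.5817], [-0.1058, -1.6213], [-0.1143, -1.4133], [-0.0589, -1.3765]]
side [292.9 134.7] 75 [ 0.8846 -0.3083  0.045 ] [[0.924, -0.2932], [0.9427, -0.3285], [0.8432, -0.335], [0.827, -0.3005]]
side [354.6 241.9] 174 [ 0.4503 -0.0012  0.045 ] [[0.4646, 0.0251], [0.4803, -0.0143], [0.4364, -0.0281], [0.4221, 0.0113]]
side [307.4 297.1] 287 [0.4563 0.1994 0.045 ] [[0.4845, 0.2115], [0.4705, 0.1668], [0.4289, 0.1865], [0.4435, 0.2293]]
side [226.6 371.5] 1322 [0.4901 0.4201 0.045 ] [[0.5687, 0.4808], [0.5788, 0.3531], [0.4468, 0.3604], [0.4502, 0.479]]
top [409.3 107.2] 34 [ 0.9129 -0.3934  0.045 ] [[0.9204, -0.3707], [0.9216, -0.4103], [0.9031, -0.4103], [0.9019, -0.3707]]
top [419.7 106.2] 20 [ 0.9178 -0.4308  0.045 ] [[0.9219, -0.4211], [0.9225, -0.4391], [0.9114, -0.4391], [0.9108, -0.4211]]
top [437.8 112.2] 80 [ 0.8976 -0.4958  0.045 ] [[0.9262, -0.4784], [0.9304, -0.5021], [0.8738, -0.5096], [0.8697, -0.4859]]
top [385.2 108.6] 26 [ 0.9052 -0.3068  0.045 ] [[0.9107, -0.2953], [0.9114, -0.3168], [0.8966, -0.3169], [0.896, -0
[... 3454 characters left out ...]
82]), np.float64(0.0026325554253966784)]
gtop [ 0.5041 -0.3703  0.11  ] [ 0.5095 -0.3709  0.11  ] [array([ 0.5074, -0.3722,  0.1079]), np.float64(0.004893716289808033)]
vial [ 0.4437 -0.1287  0.05  ] [ 0.4448 -0.1348  0.05  ] [array([ 0.4455, -0.135 ,  0.0436]), np.float64(0.0012838282478509866)]
restW-left [ 0.5513 -0.3694  0.004 ] [ 0.5488 -0.3667  0.004 ] [array([ 0.5491, -0.3657,  0.0073]), np.float64(0.0012671990795665544)]
rest front [ 0.4636 -0.2974  0.004 ] [ 0.4658 -0.3026  0.004 ] [array([ 0.4658, -0.3036, -0.0016]), np.float64(0.0002797801357015173)]
rest right [ 0.4317 -0.3483  0.004 ] [ 0.4295 -0.3469  0.004 ] [array([ 0.4303, -0.3462,  0.006 ]), np.float64(0.00167613048369055)]
```

Candidates: steel gauge leaning in the rest at side (398,163) / top (402,222); a larger grey gauge lying on the bench at side (452,195); a yellow one at side (417,151). I choose the one in the rest: not yellow, and the smaller grey one; the crop confirms its 40° lean in the rest. Adapters are at side (355,242) and (307,297), the stand hole at side (352,196), and two-view positions agree within a few mm.

```bash
cat > goto.py <<'E'
import sys
from h import *
from scipy.spatial.transform import Rotation as R
# target: grasp point xyz(m), heading deg (direction the tilt goes/ tool x), tilt deg (fingers toward heading)
def pose(heading,tilt,flip=1):
    h=np.radians(heading);c,s=np.cos(h),np.sin(h)
    up=np.array([0,0,1.]);f=np.array([c,s,0])
    a=np.radians(tilt);z=-np.cos(a)*up+np.sin(a)*f
    y=np.array([-s,c,0])*flip;return np.c_[np.cross(y,z),y,z]
def rep(G,Rt,z_is_tcp=False):
    o=r.get_obs();p=o["ee_pos"];R0=o["tcp_rot"]
    T=np.array(G)+Rt[:,2]*0.0188
    print("tcp",p.round(4),"target",T.round(4),"shift mm",(R0.T@(T-p)*1000).round(1),"rotvec",R.from_matrix(R0.T@Rt).as_rotvec().round(4),"F",o["force"].round(1),"gap",round(o["finger_gap"],4),"t",o["time_s"])
if __name__=="__main__":
    a=[float(x) for x in sys.argv[1:]]
    for fl in(1,-1): rep(a[:3],pose(a[3],a[4],fl))
E
python3 goto.py .4936 -.3604 .18 -38.5 0
```

```text
tcp [ 0.2799 -0.614   0.2262] target [ 0.4936 -0.3604  0.1612] shift mm [-299.6  142.1   65.1] rotvec [ 5.0000e-04 -4.0000e-04  1.0997e+00] F [-0.2  0.3 -0. ] gap 0.0877 t 0.3
tcp [ 0.2799 -0.614   0.2262] target [ 0.4936 -0.3604  0.1612] shift mm [-299.6  142.1   65.1] rotvec [ 4.0000e-04  6.0000e-04 -2.0419e+00] F [-0.2  0.3 -0. ] gap 0.0877 t 0.3
```

```bash
python3 -m crank '-50 23.7 10.9 0 0 0 70;-50 23.7 10.9 0 0 0 70;-50 23.7 10.9 0 0 0 70;-50 23.7 10.9 0 0 0 70;-50 23.7 10.9 0 0 0 70;-49.6 23.6 10.6 0 0 0 60'; python3 -m crank '0 0 0 0 0 0.183 60;0 0 0 0 0 0.183 60;0 0 0 0 0 0.183 60;0 0 0 0 0 0.183 60;0 0 0 0 0 0.183 60;0 0 0 0 0 0.183 60;0 0 0 0 0 0 60';python3 goto.py .4936 -.3604 .18 -38.5 0
python3 - <<'E'
from h import *
s,t=cams(); crop(s,330,80,490,200,5,"e.png");crop(t,320,170,460,270,5,"f.png")
E
```

```text
time_s: 1.05
ee_pos: [0.4947, -0.3591, 0.1613]
tcp_rot: [[-0.91, -0.415, 0.0], [-0.415, 0.91, -0.0], [-0.0, -0.0, -1.0]]
force: [0.7, -0.6, 0.4]
finger_gap: 0.0646
time_s: 1.92
ee_pos: [0.4937, -0.3606, 0.1615]
tcp_rot: [[-0.784, 0.62, 0.0], [0.62, 0.784, -0.0], [-0.0, 0.0, -1.0]]
force: [-0.0, -0.3, 0.0]
finger_gap: 0.06
tcp [ 0.4937 -0.3606  0.1615] target [ 0.4936 -0.3604  0.1612] shift mm [0.1 0.1 0.3] rotvec [0.    0.    0.003] F [-0.  -0.3  0. ] gap 0.06 t 1.925
tcp [ 0.4937 -0.3606  0.1615] target [ 0.4936 -0.3604  0.1612] shift mm [0.1 0.1 0.3] rotvec [-1.0000e-04  0.0000e+00 -3.1386e+00] F [-0.  -0.3  0. ] gap 0.06 t 1.925
```

View pics/e.png

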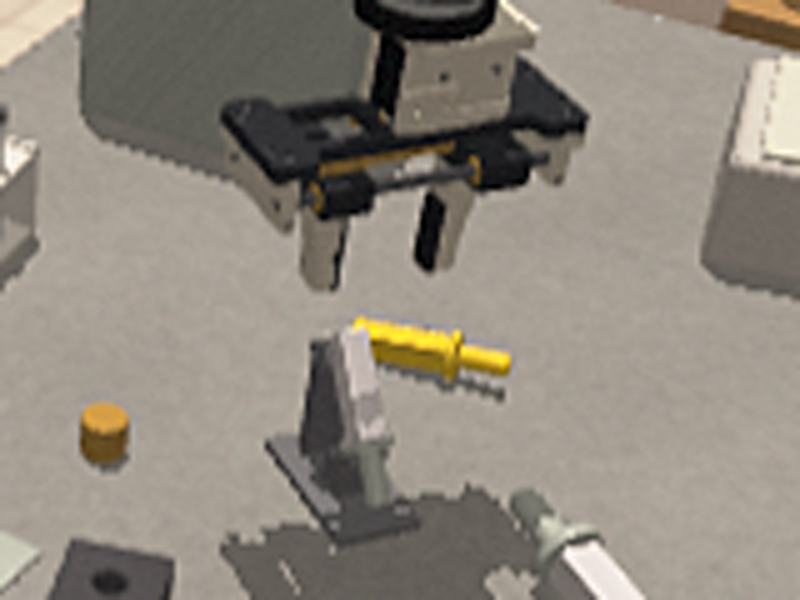

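View pics/f.png

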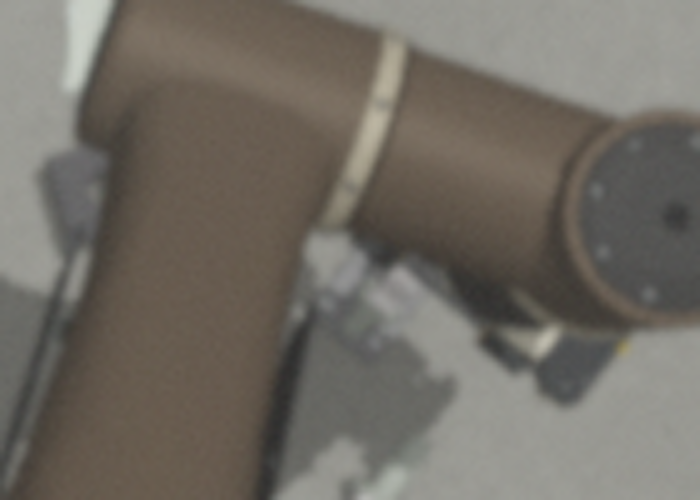

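The side view shows open jaws above the rest (fingertips near side (400,135)); checking that predicted gauge points match the seen gauge before descending.

Run:
```python
from h import *
s=r.read_camera("side")
g=np.array([.643*.783,-.643*.622,.766]);tip=np.array([.4553,-.330,.022])
im=cv2.resize(s["frame"][80:200,330:490,::-1],None,fx=5,fy=5,interpolation=cv2.INTER_CUBIC).copy()
for d in(0,.036,.042,.076,.112):
    u=proj(s,tip+g*d);q=((u-[330,80]+.5)*5-.5).round().astype(int);print(d,q);cv2.circle(im,tuple(map(int,q)),3,(0,0,255),-1)
cv2.imwrite("pics/g.png",im)
```

```text
0 [378 502]
0.036 [369 446]
0.042 [367 437]
0.076 [357 384]
0.112 [347 328]
```

View pics/g.png

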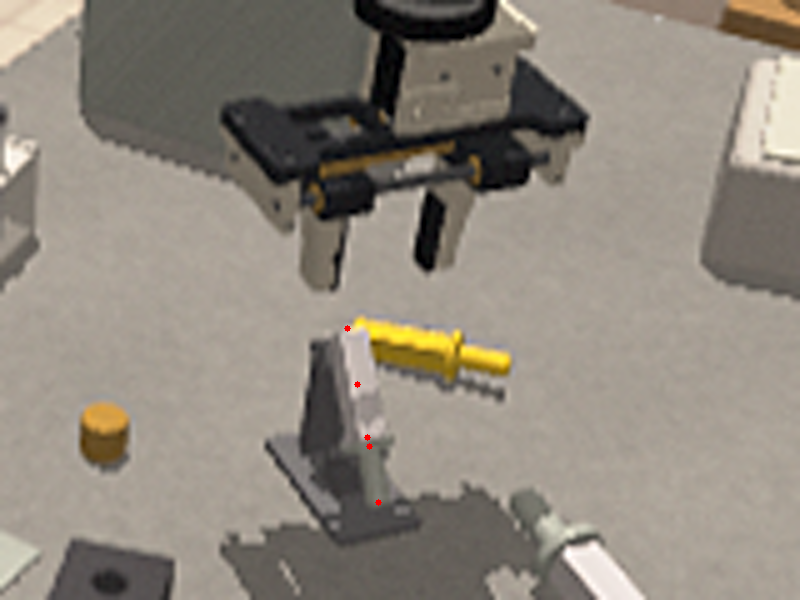

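```bash
python3 -m crank '0 0 35 0 0 0 60;0 0 35 0 0 0 60;0 0 20 0 0 0 60;0 0 10 0 0 0 60;0 0 0 0 0 0 60'; python3 goto.py .4936 -.3604 .0802 -38.5 0
```

```text
time_s: 2.7
ee_pos: [0.4935, -0.3606, 0.0612]
tcp_rot: [[-0.784, 0.62, -0.001], [0.62, 0.784, 0.0], [0.001, -0.0, -1.0]]
force: [0.4, 0.1, 0.6]
finger_gap: 0.0596
tcp [ 0.4935 -0.3606  0.0612] target [ 0.4936 -0.3604  0.0614] shift mm [ 0.   0.2 -0.2] rotvec [-0.0004 -0.0008  0.0029] F [0.4 0.1 0.6] gap 0.0596 t 2.7
tcp [ 0.4935 -0.3606  0.0612] target [ 0.4936 -0.3604  0.0614] shift mm [ 0.   0.2 -0.2] rotvec [ 1.3000e-03 -6.0000e-04 -3.1387e+00] F [0.4 0.1 0.6] gap 0.0596 t 2.7
```

```bash
python3 -m crank '0 0 0 0 0 0 24;0 0 0 0 0 0 24;0 0 0 0 0 0 24;0 0 0 0 0 0 0;0 0 0 0 0 0 0;0 0 0 0 0 0 0'
python3 - <<'E'
from h import *
s,t=cams(); crop(s,330,80,490,200,5,"i.png")
E
```

```text
time_s: 3.45
ee_pos: [0.4937, -0.3606, 0.0616]
tcp_rot: [[-0.784, 0.621, 0.0], [0.621, 0.784, -0.0], [-0.0, -0.0, -1.0]]
force: [-0.4, 1.2, 3.3]
finger_gap: 0.02
```

View pics/i.png

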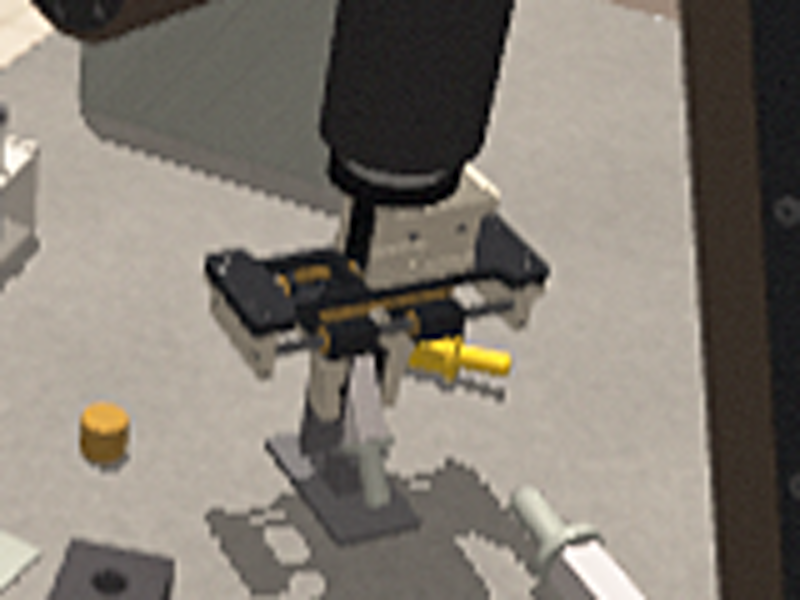

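Gap 20.0 mm: handle gripped (side ≈ (400,165)). Lifting straight up.

```bash
python3 -m crank '0 0 -10 0 0 0 0;0 0 -25 0 0 0 0;0 0 -40 0 0 0 0;0 0 -35 0 0 0 0;0 0 0 0 0 0 0'; python3 goto.py .548 -.151 .19 4 40
```

```text
time_s: 4.18
ee_pos: [0.4952, -0.3613, 0.1751]
tcp_rot: [[-0.784, 0.621, 0.005], [0.621, 0.784, -0.002], [-0.006, 0.002, -1.0]]
force: [0.3, 0.6, -2.1]
finger_gap: 0.02
tcp [ 0.4952 -0.3613  0.1751] target [ 0.5601 -0.1502  0.1756] shift mm [ 80.3 205.8  -0.6] rotvec [-0.2585 -0.6595 -0.7084] F [ 0.3  0.6 -2.1] gap 0.02 t 4.175
tcp [ 0.4952 -0.3613  0.1751] target [ 0.5601 -0.1502  0.1756] shift mm [ 80.3 205.8  -0.6] rotvec [-0.823   0.3227  2.2836] F [ 0.3  0.6 -2.1] gap 0.02 t 4.175
```

```bash
python3 -m crank '20 51.5 0 0 0 0 0;20 51.5 0 0 0 0 0;20 51.5 0 0 0 0 0;20 51.5 0 0 0 0 0'; python3 -m crank '0 0 0 -0.0431 -0.1099 -0.1181 0;0 0 0 -0.0431 -0.1099 -0.1181 0;0 0 0 -0.0431 -0.1099 -0.1181 0;0 0 0 -0.0431 -0.1099 -0.1181 0;0 0 0 -0.0431 -0.1099 -0.1181 0;0 0 0 -0.0431 -0.1099 -0.1181 0;0 0 0 0 0 0 0'; python3 goto.py .548 -.151 .19 4 40;  python3 - <<'E'
from h import *
s,t=cams(); crop(s,270,80,430,220,5,"j.png");crop(t,260,140,400,260,5,"k.png")
E
```

```text
time_s: 4.68
ee_pos: [0.5586, -0.1477, 0.1707]
tcp_rot: [[-0.783, 0.621, -0.001], [0.622, 0.783, 0.0], [0.001, -0.001, -1.0]]
force: [0.8, 0.0, -1.9]
finger_gap: 0.0197
time_s: 5.55
ee_pos: [0.5563, -0.1494, 0.1691]
tcp_rot: [[-0.783, -0.052, 0.62], [-0.032, 0.999, 0.042], [-0.621, 0.013, -0.783]]
force: [0.5, 0.4, -1.7]
finger_gap: 0.0197
tcp [ 0.5563 -0.1494  0.1691] target [ 0.5601 -0.1502  0.1756] shift mm [-6.9 -0.9 -2.9] rotvec [-0.0014 -0.0274 -0.0222] F [ 0.5  0.4 -1.7] gap 0.0197 t 5.55
tcp [ 0.5563 -0.1494  0.1691] target [ 0.5601 -0.1502  0.1756] shift mm [-6.9 -0.9 -2.9] rotvec [-4.2800e-02  2.2000e-03  3.1191e+00] F [ 0.5  0.4 -1.7] gap 0.0197 t 5.55
```

View pics/j.png

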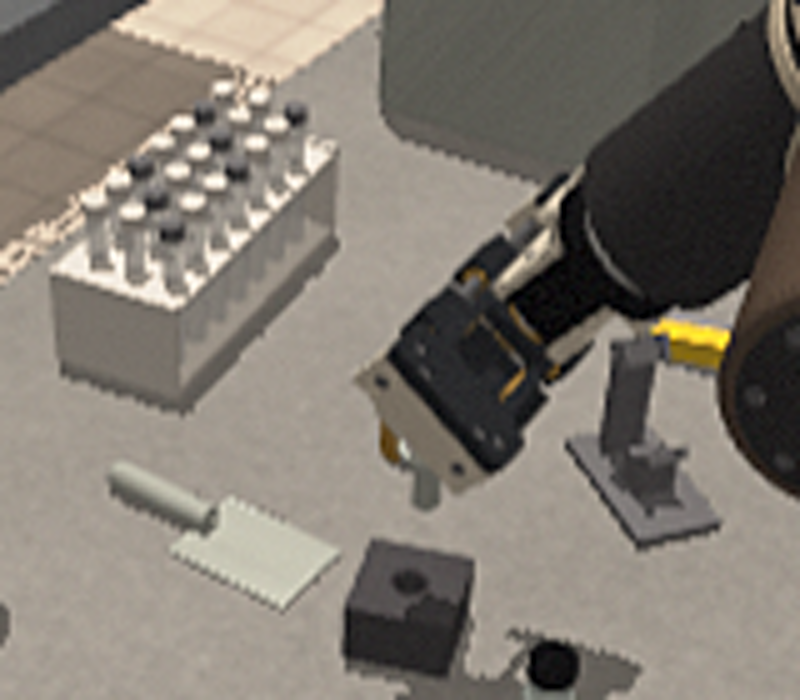

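View pics/k.png

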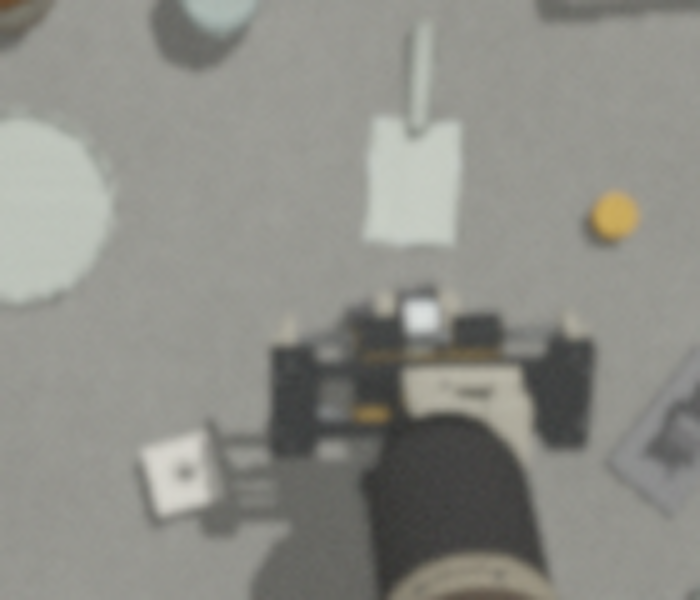

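```bash
python3 -m crank '-6.9 -0.9 -2.9 0 0 0 0;0 0 0 -0.0014 -0.0274 -0.0222 0;0 0 0 0 0 0 0;0 0 0 0 0 0 0'; python3 goto.py .548 -.151 .19 4 40;  python3 - <<'E'
from h import *
s,t=cams(); crop(s,320,140,400,210,9,"j2.png");crop(t,310,170,380,230,9,"k2.png")
E
```

```text
time_s: 6.15
ee_pos: [0.5628, -0.1495, 0.1775]
tcp_rot: [[-0.763, -0.071, 0.642], [-0.054, 0.998, 0.046], [-0.644, 0.0, -0.765]]
force: [0.4, -0.4, -2.1]
finger_gap: 0.0196
tcp [ 0.5628 -0.1495  0.1775] target [ 0.5601 -0.1502  0.1756] shift mm [ 3.3 -0.4 -0.3] rotvec [0.0009 0.0017 0.0004] F [ 0.4 -0.4 -2.1] gap 0.0196 t 6.15
tcp [ 0.5628 -0.1495  0.1775] target [ 0.5601 -0.1502  0.1756] shift mm [ 3.3 -0.4 -0.3] rotvec [-2.6000e-03  1.5000e-03 -3.1412e+00] F [ 0.4 -0.4 -2.1] gap 0.0196 t 6.15
```

View pics/j2.png

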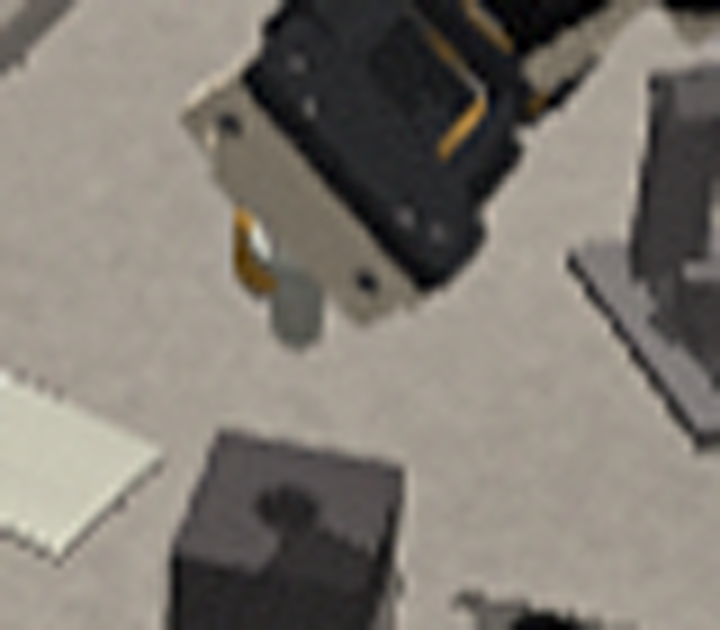

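View pics/k2.png

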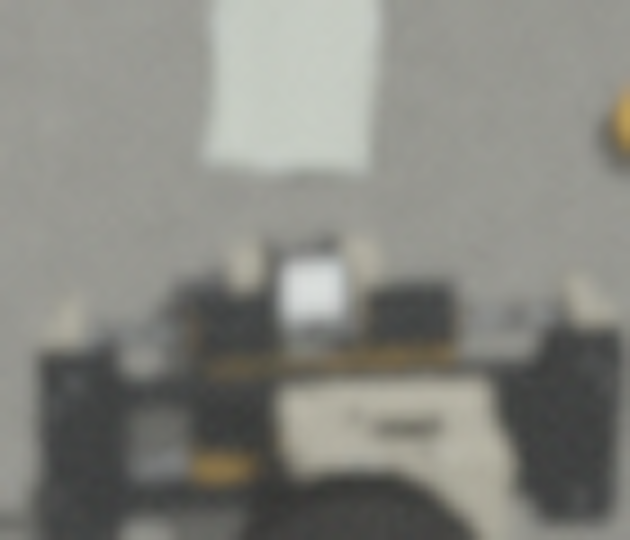

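```bash
cat > chk.py <<'E'
from h import *
import sys
# args: side tip px(crop), top gtop px(crop), crop scale 9, offsets
def run(ts,tt,os_,ot,k,axial=.076):
    o=r.get_obs();c1,c2=cams()
    f=lambda u,of:((u[0]+.5)/k-.5+of[0],(u[1]+.5)/k-.5+of[1])
    G=o["ee_pos"]-.0188*o["tcp_rot"][:,2];print("grasp",G.round(4))
    if ts: print("tip seen",onz(c1,f(ts,os_),G[2]-axial).round(4),"exp px",((proj(c1,G-[0,0,axial])-os_+.5)*k-.5).round(0))
    if tt: print("top seen",onz(c2,f(tt,ot),G[2]+.112-axial).round(4),"exp px",((proj(c2,G+[0,0,.112-axial])-ot+.5)*k-.5).round(0))
E
python3 -c "
from chk import *
run((298,333),(314,290),(320,140),(310,170),9)"
```

```text
grasp [ 0.5508 -0.1504  0.1921]
tip seen [ 0.5489 -0.1501  0.1161] exp px [293. 330.]
top seen [ 0.5489 -0.1511  0.2281] exp px [312. 284.]
```

Both views put the gauge upright: tip side crop (298,333), top face crop (314,290), axis at (0.549,-0.1505) against hole (0.548,-0.151). Moving over and down.

```bash
python3 -m crank '0.8 -0.4 -0.7 0 0 0 0;12.9 0 15.3 0 0 0 0;12.9 0 15.3 0 0 0 0;12.9 0 15.3 0 0 0 0;3.2 0 3.8 0 0 0 0;0 0 0 0 0 0 0;0 0 0 0 0 0 0'; python3 goto.py .5498 -.151 .122 4 40;  python3 - <<'E'
from h import *
s,t=cams(); crop(s,320,140,400,210,9,"j3.png");crop(t,310,170,380,230,9,"k3.png")
E
```

```text
time_s: 7.22
ee_pos: [0.561, -0.1514, 0.1151]
tcp_rot: [[-0.763, -0.071, 0.643], [-0.055, 0.998, 0.045], [-0.644, -0.001, -0.765]]
force: [-0.3, 0.0, -2.5]
finger_gap: 0.0202
tcp [ 0.561  -0.1514  0.1151] target [ 0.5619 -0.1502  0.1076] shift mm [4.1 1.2 6.4] rotvec [-0.0003  0.0018  0.0012] F [-0.3  0.  -2.5] gap 0.0202 t 7.225
tcp [ 0.561  -0.1514  0.1151] target [ 0.5619 -0.1502  0.1076] shift mm [4.1 1.2 6.4] rotvec [-2.9000e-03 -4.0000e-04 -3.1404e+00] F [-0.3  0.  -2.5] gap 0.0202 t 7.225
```

View pics/j3.png

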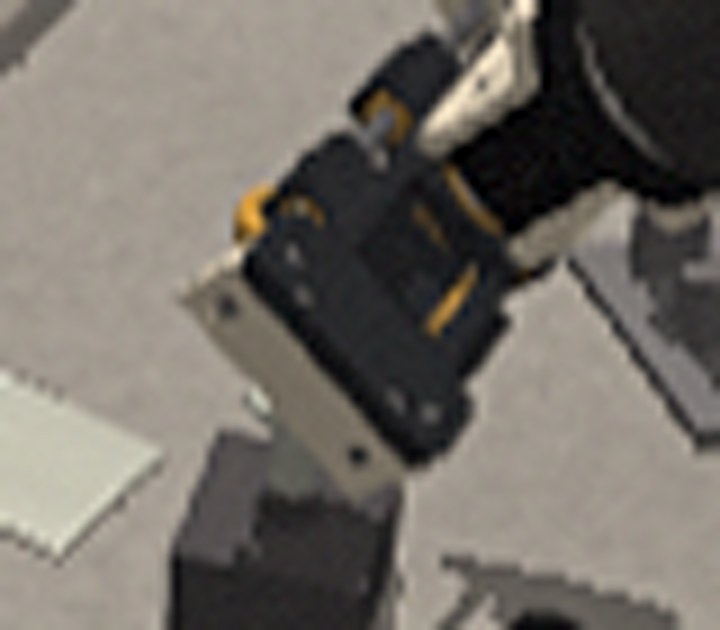

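View pics/k3.png

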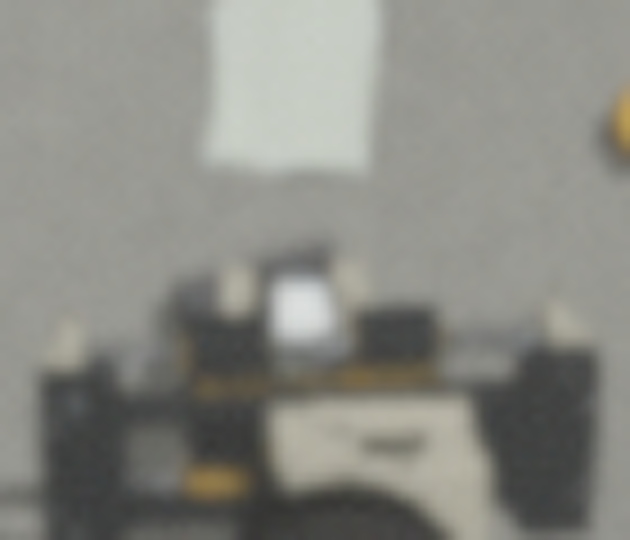

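```bash
python3 -c "
from chk import *
run((296,485),(302,311),(320,140),(310,170),9)"
```

```text
grasp [ 0.5488 -0.1521  0.1295]
tip seen [ 0.5455 -0.1505  0.0535] exp px [290. 479.]
top seen [ 0.5472 -0.1522  0.1655] exp px [302. 307.]
```

```bash
python3 -m crank '-0.7 0.9 0.6 0 0 0 0;5.2 0 6.1 0 0 0 0;5.2 0 6.1 0 0 0 0;0 0 0 0 0 0 0;0 0 0 0 0 0 0';  python3 goto.py .5495 -.151 .082 4 40
```

```text
time_s: 8.05
ee_pos: [0.5617, -0.1507, 0.099]
tcp_rot: [[-0.763, -0.07, 0.643], [-0.054, 0.998, 0.044], [-0.644, -0.001, -0.765]]
force: [-1.1, -0.1, -2.6]
finger_gap: 0.0198
tcp [ 0.5617 -0.1507  0.099 ] target [ 0.5616 -0.1502  0.0676] shift mm [20.4  0.5 23.9] rotvec [-0.0005  0.0017  0.001 ] F [-1.1 -0.1 -2.6] gap 0.0198 t 8.05
tcp [ 0.5617 -0.1507  0.099 ] target [ 0.5616 -0.1502  0.0676] shift mm [20.4  0.5 23.9] rotvec [-2.7000e-03 -8.0000e-04 -3.1406e+00] F [-1.1 -0.1 -2.6] gap 0.0198 t 8.05
```

```bash
python3 -m crank '5.2 0 6.1 0 0 0 0;5.2 0 6.1 0 0 0 0;5.2 0 6.1 0 0 0 0;0 0 0 0 0 0 0';  python3 goto.py .5495 -.151 .082 4 40
```

```text
time_s: 8.55
ee_pos: [0.5614, -0.151, 0.0746]
tcp_rot: [[-0.763, -0.069, 0.642], [-0.054, 0.998, 0.044], [-0.644, -0.001, -0.765]]
force: [0.5, 0.6, -2.0]
finger_gap: 0.0202
tcp [ 0.5614 -0.151   0.0746] target [ 0.5616 -0.1502  0.0676] shift mm [4.3 0.8 5.5] rotvec [-0.0008  0.0011  0.0003] F [ 0.5  0.6 -2. ] gap 0.0202 t 8.55
tcp [ 0.5614 -0.151   0.0746] target [ 0.5616 -0.1502  0.0676] shift mm [4.3 0.8 5.5] rotvec [-1.8000e-03 -1.2000e-03 -3.1413e+00] F [ 0.5  0.6 -2. ] gap 0.0202 t 8.55
```

```bash
python3 -m crank '2.6 0 3 0 0 0 0;0 0 0 0 0 0 0'; python3 -m crank '1.3 0 1.5 0 0 0 0;0 0 0 0 0 0 0'; python3 -m crank '0.6 0 0.8 0 0 0 0;0 0 0 0 0 0 0'
```

```text
time_s: 8.8
ee_pos: [0.5615, -0.1507, 0.0711]
tcp_rot: [[-0.763, -0.07, 0.643], [-0.054, 0.998, 0.044], [-0.644, -0.001, -0.765]]
force: [0.4, -0.2, -2.1]
finger_gap: 0.0196
time_s: 9.05
ee_pos: [0.5623, -0.1508, 0.0704]
tcp_rot: [[-0.761, -0.071, 0.645], [-0.055, 0.998, 0.044], [-0.646, -0.002, -0.763]]
force: [-3.6, 1.0, 7.0]
finger_gap: 0.0199
time_s: 9.3
ee_pos: [0.5625, -0.1508, 0.0703]
tcp_rot: [[-0.76, -0.071, 0.646], [-0.055, 0.997, 0.044], [-0.647, -0.002, -0.762]]
force: [-9.8, 2.1, 17.8]
finger_gap: 0.0201
```

Run:
```python
from h import *
s,t=cams(); crop(s,320,150,400,220,9,"j4.png")
```

View pics/j4.png

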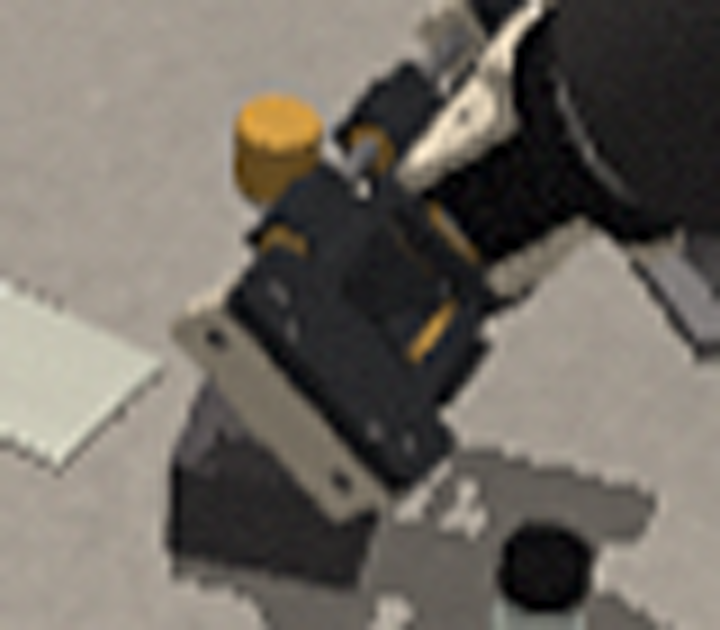

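```bash
python3 -m crank '-0.8 0 -1 0 0 0 0;0 0 0 0 0 0 0'; python3 -m crank '0 0 0 0 0 0 26;0 0 0 0 0 0 36;0 0 0 0 0 0 50;0 0 0 0 0 0 60;0 0 -30 0 0 0 60;0 0 -50 0 0 0 60;0 0 -50 0 0 0 60;0 0 0 0 0 0 60'
python3 - <<'E'
from h import *
s,t=cams(); crop(s,320,130,400,210,9,"j5.png");crop(t,310,170,380,230,9,"k5.png")
E
```

```text
time_s: 9.65
ee_pos: [0.5621, -0.1507, 0.0703]
tcp_rot: [[-0.762, -0.071, 0.644], [-0.055, 0.997, 0.044], [-0.646, -0.002, -0.764]]
force: [-7.0, 0.9, 10.6]
finger_gap: 0.0202
time_s: 10.65
ee_pos: [0.4991, -0.1671, 0.1315]
tcp_rot: [[-0.771, -0.062, 0.634], [-0.055, 0.998, 0.031], [-0.635, -0.011, -0.773]]
force: [-1.7, -0.8, -0.9]
finger_gap: 0.06
```

View pics/j5.png

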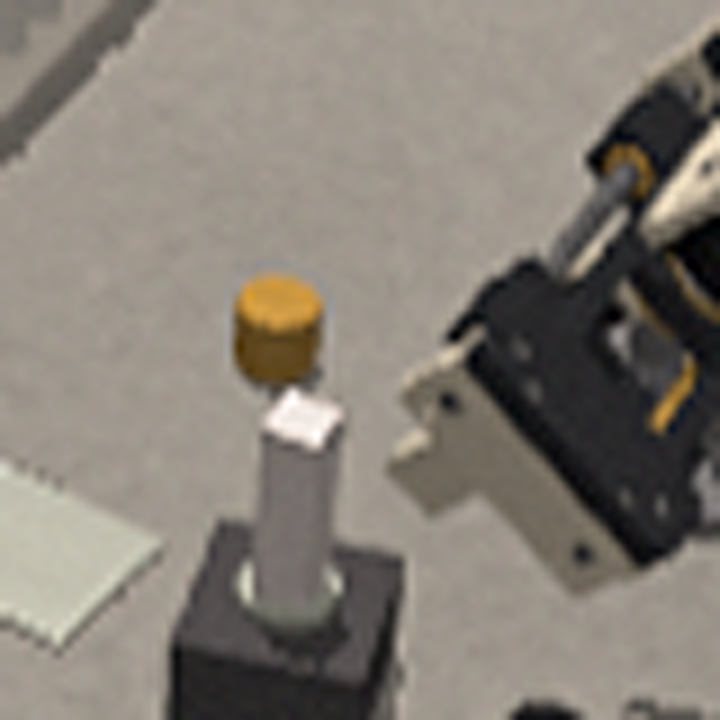

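View pics/k5.png

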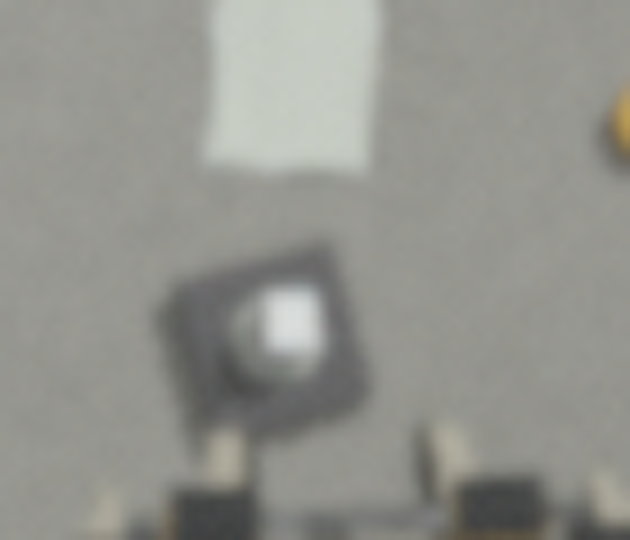

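Gauge stands upright in the stand, let go (side crop collar at (290,590), top end (303,418)). Now measure its top and regrasp vertically.

```bash
python3 - <<'E'
from h import *
s,t=cams()
for c,u,of in((s,(303,418),(320,130)),(t,(294,320),(310,170))):
    print(onz(c,((u[0]+.5)/9-.5+of[0],(u[1]+.5)/9-.5+of[1]),.118).round(4))
m=(s["frame"].min(2)>190).astype(np.uint8);m[:, :345]=0;m[:,362:]=0;m[:170]=0;m[185:]=0
cn=cv2.findContours(m,0,1)[0];print([ (cv2.contourArea(k),[onz(s,p,.118)[:2].round(4).tolist() for p in cv2.boxPoints(cv2.minAreaRect(k))]) for k in cn])
# corners by eye in j5: 
P=[onz(s,((u+.5)/9-.5+320,(v+.5)/9-.5+130),.118)[:2] for u,v in((262,430),(291,391),(344,410),(318,448))]
print(np.round(P,4),[np.degrees(np.arctan2(*(P[(i+1)%4]-P[i])[::-1])).round(1) for i in range(4)])
E
python3 goto.py .549 -.151 .17 4 0
```

```text
[ 0.5477 -0.151   0.118 ]
[ 0.5481 -0.1532  0.118 ]
[(19.0, [[0.5543, -0.1423], [0.5588, -0.1607], [0.5408, -0.159], [0.5366, -0.1407]])]
[[ 0.5553 -0.1388]
 [ 0.5576 -0.1604]
 [ 0.5391 -0.1616]
 [ 0.5365 -0.1411]] [np.float64(-83.8), np.float64(-176.3), np.float64(97.2), np.float64(6.9)]
tcp [ 0.5013 -0.1675  0.1307] target [ 0.549  -0.151   0.1512] shift mm [-50.7  13.4  14.9] rotvec [-0.0135  0.6871 -0.0059] F [ 0.4 -0.1  0.3] gap 0.0604 t 10.85
tcp [ 0.5013 -0.1675  0.1307] target [ 0.549  -0.151   0.1512] shift mm [-50.7  13.4  14.9] rotvec [1.0562 0.0207 2.9525] F [ 0.4 -0.1  0.3] gap 0.0604 t 10.85
```

```bash
python3 -m crank '-19 -0.3 -23.2 0 0 0 60;-19 -0.3 -23.2 0 0 0 60;0 0 0 -0.0034 0.172 -0.0015 60;0 0 0 -0.0034 0.172 -0.0015 60;0 0 0 -0.0034 0.172 -0.0015 60;0 0 0 -0.0034 0.172 -0.0015 60;0 0 0 0 0 0 60;0 0 0 0 0 0 60'; python3 goto.py .548 -.1515 .17 4 0
```

```text
time_s: 11.85
ee_pos: [0.5001, -0.17, 0.1825]
tcp_rot: [[-0.998, -0.069, -0.003], [-0.069, 0.998, -0.0], [0.003, 0.0, -1.0]]
force: [-1.2, 0.1, -0.5]
finger_gap: 0.06
tcp [ 0.5001 -0.17    0.1825] target [ 0.548  -0.1515  0.1512] shift mm [-49.1  15.1  31.2] rotvec [ 0.     -0.0028 -0.0013] F [-1.2  0.1 -0.5] gap 0.06 t 11.85
tcp [ 0.5001 -0.17    0.1825] target [ 0.548  -0.1515  0.1512] shift mm [-49.1  15.1  31.2] rotvec [-0.0044 -0.      3.1403] F [-1.2  0.1 -0.5] gap 0.06 t 11.85
```

```bash
python3 -m crank '-24.5 7.5 15.6 0 -0.0028 -0.0013 60;-24.5 7.5 15.6 0 0 0 60;0 0 0 0 0 0 60;0 0 0 0 0 0 60'; python3 goto.py .548 -.1515 .105 4 0
```

```text
time_s: 12.35
ee_pos: [0.5471, -0.152, 0.1532]
tcp_rot: [[-0.998, -0.07, 0.002], [-0.07, 0.998, -0.001], [-0.002, -0.001, -1.0]]
force: [-0.5, -0.1, 1.3]
finger_gap: 0.06
tcp [ 0.5471 -0.152   0.1532] target [ 0.548  -0.1515  0.0862] shift mm [-0.9  0.5 67. ] rotvec [-0.0012  0.0017  0.0002] F [-0.5 -0.1  1.3] gap 0.06 t 12.35
tcp [ 0.5471 -0.152   0.1532] target [ 0.548  -0.1515  0.0862] shift mm [-0.9  0.5 67. ] rotvec [-2.7000e-03 -1.8000e-03 -3.1414e+00] F [-0.5 -0.1  1.3] gap 0.06 t 12.35
```

```bash
python3 -m crank '-0.9 0.5 30 0 0 0 60;0 0 25 0 0 0 60;0 0 12 0 0 0 60;0 0 0 0 0 0 30;0 0 0 0 0 0 24;0 0 0 0 0 0 24;0 0 0 0 0 0 0;0 0 0 0 0 0 0'; python3 -m crank '0 0 0 0 0 0 0;0 0 0 0 0 0 0';python3 goto.py .548 -.1515 .105 4 0;python3 - <<'E'
from h import *
s,t=cams(); crop(s,310,120,390,200,9,"j6.png")
E
```

```text
time_s: 13.35
ee_pos: [0.549, -0.1515, 0.0862]
tcp_rot: [[-0.998, -0.07, 0.002], [-0.07, 0.998, -0.002], [-0.002, -0.002, -1.0]]
force: [1.1, -0.8, 1.4]
finger_gap: 0.0196
time_s: 13.6
ee_pos: [0.549, -0.1515, 0.0862]
tcp_rot: [[-0.998, -0.07, 0.002], [-0.07, 0.998, -0.002], [-0.001, -0.002, -1.0]]
force: [-1.0, 0.5, 4.2]
finger_gap: 0.02
tcp [ 0.549  -0.1515  0.0862] target [ 0.548  -0.1515  0.0862] shift mm [ 1.   0.1 -0. ] rotvec [-0.0018  0.0014  0.0004] F [-1.   0.5  4.2] gap 0.02 t 13.6
tcp [ 0.549  -0.1515  0.0862] target [ 0.548  -0.1515  0.0862] shift mm [ 1.   0.1 -0. ] rotvec [-2.2000e-03 -2.8000e-03 -3.1412e+00] F [-1.   0.5  4.2] gap 0.02 t 13.6
```

View pics/j6.png

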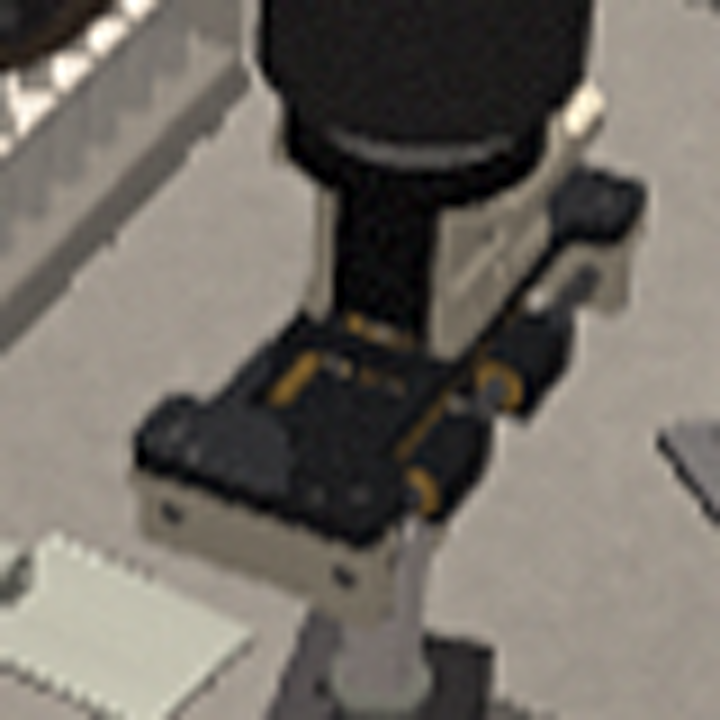

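```bash
python3 -m crank '0 0 -10 0 0 0 0;0 0 -25 0 0 0 0;0 0 -30 0 0 0 0;0 0 -20 0 0 0 0;0 0 0 0 0 0 0'; python3 goto.py .4500 -.002 .18 4 0
```

```text
time_s: 14.32
ee_pos: [0.5494, -0.1513, 0.1723]
tcp_rot: [[-0.998, -0.07, 0.004], [-0.07, 0.998, -0.001], [-0.004, -0.002, -1.0]]
force: [-0.6, 0.2, -3.4]
finger_gap: 0.0199
tcp [ 0.5494 -0.1513  0.1723] target [ 0.45   -0.002   0.1612] shift mm [ 88.8 155.9  10.5] rotvec [-0.0017  0.0038  0.0002] F [-0.6  0.2 -3.4] gap 0.0199 t 14.325
tcp [ 0.5494 -0.1513  0.1723] target [ 0.45   -0.002   0.1612] shift mm [ 88.8 155.9  10.5] rotvec [-6.0000e-03 -2.6000e-03 -3.1414e+00] F [-0.6  0.2 -3.4] gap 0.0199 t 14.325
```

```bash
python3 -m crank '17.8 31.2 2 0 0 0 0;17.8 31.2 2 0 0.002 0 0;17.8 31.2 2 0 0.002 0 0;17.8 31.2 2 0 0 0 0;17.6 31.1 2 0 0 0 0;0 0 0 0 0 0 0;0 0 0 0 0 0 0'; python3 goto.py .4500 -.002 .18 4 0;python3 - <<'E'
from h import *
s,t=cams(); crop(s,310,180,390,260,9,"l1.png");crop(t,260,195,330,265,9,"l2.png")
E
```

```text
time_s: 15.2
ee_pos: [0.449, -0.0021, 0.1601]
tcp_rot: [[-0.997, -0.071, -0.004], [-0.071, 0.997, -0.002], [0.004, -0.002, -1.0]]
force: [-0.6, 0.2, -2.0]
finger_gap: 0.02
tcp [ 0.449  -0.0021  0.1601] target [ 0.45   -0.002   0.1612] shift mm [-1.   0.  -1.1] rotvec [-0.0019 -0.0038  0.001 ] F [-0.6  0.2 -2. ] gap 0.02 t 15.2
tcp [ 0.449  -0.0021  0.1601] target [ 0.45   -0.002   0.1612] shift mm [-1.   0.  -1.1] rotvec [ 6.0000e-03 -3.0000e-03 -3.1406e+00] F [-0.6  0.2 -2. ] gap 0.02 t 15.2
```

View pics/l1.png

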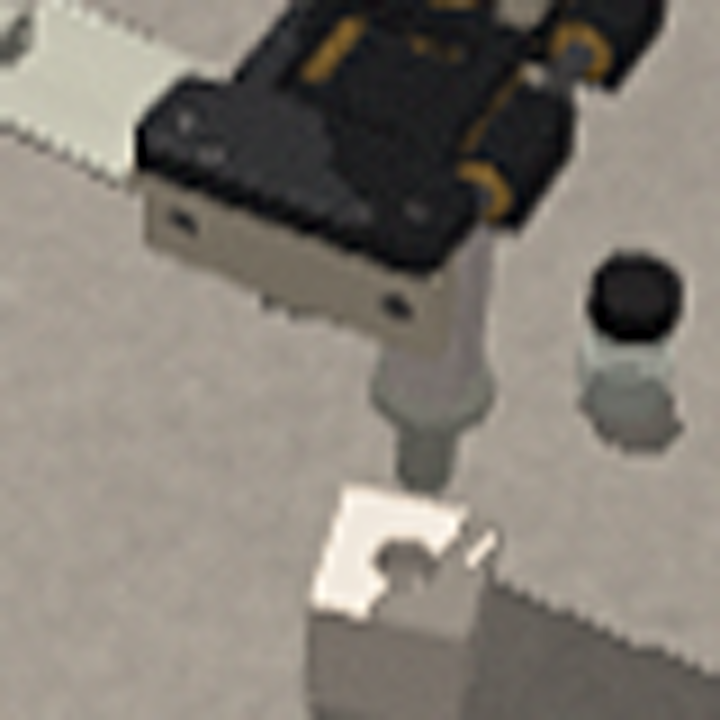

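View pics/l2.png

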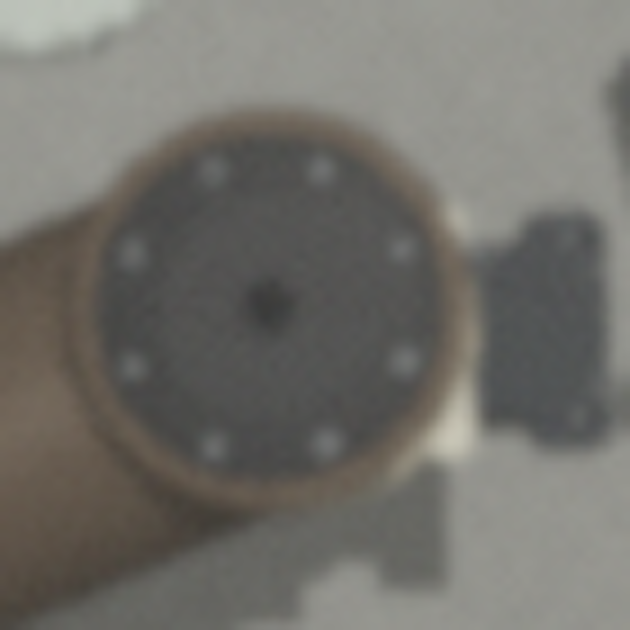

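```bash
python3 -c "
from chk import *
run((423,481),None,(310,180),(0,0),9,.099)
c=cams()[0]
for z,u in((.045,(403,563)),):print(onz(c,((u[0]+.5)/9-.5+310,(u[1]+.5)/9-.5+180),z))
k=9
for a in (.036,.042):
  o=r.get_obs();G=o['ee_pos']+[0,0,.0188];P=G-[0,0,.099-a];print(a,((proj(c,P)-[310,180]+.5)*9-.5).round())
"
```

```text
grasp [ 0.4494 -0.0024  0.1791]
tip seen [ 0.4477 -0.0023  0.0801] exp px [418. 478.]
[ 4.50460876e-01 -2.02655890e-04  4.50000000e-02]
0.036 [427. 389.]
0.042 [429. 374.]
```

```bash
python3 -m crank '-2.1 0.9 0 -0.0019 -0.0038 0 0;0 0 15 0 0 0 0;0 0 12 0 0 0 0;0 0 3 0 0 0 0;0 0 0 0 0 0 0;0 0 0 0 0 0 0'; python3 goto.py .4513 -.0012 .144 4 0;python3 - <<'E'
from h import *
s,t=cams(); crop(s,310,180,390,260,9,"l3.png")
E
```

```text
time_s: 16.25
ee_pos: [0.4516, -0.0009, 0.1311]
tcp_rot: [[-0.998, -0.07, 0.001], [-0.07, 0.998, 0.0], [-0.001, 0.0, -1.0]]
force: [0.6, -0.5, -2.6]
finger_gap: 0.0201
tcp [ 0.4516 -0.0009  0.1311] target [ 0.4513 -0.0012  0.1252] shift mm [ 0.3 -0.3  5.9] rotvec [0.0003 0.0014 0.0004] F [ 0.6 -0.5 -2.6] gap 0.0201 t 16.25
tcp [ 0.4516 -0.0009  0.1311] target [ 0.4513 -0.0012  0.1252] shift mm [ 0.3 -0.3  5.9] rotvec [-2.2000e-03  5.0000e-04 -3.1412e+00] F [ 0.6 -0.5 -2.6] gap 0.0201 t 16.25
```

View pics/l3.png

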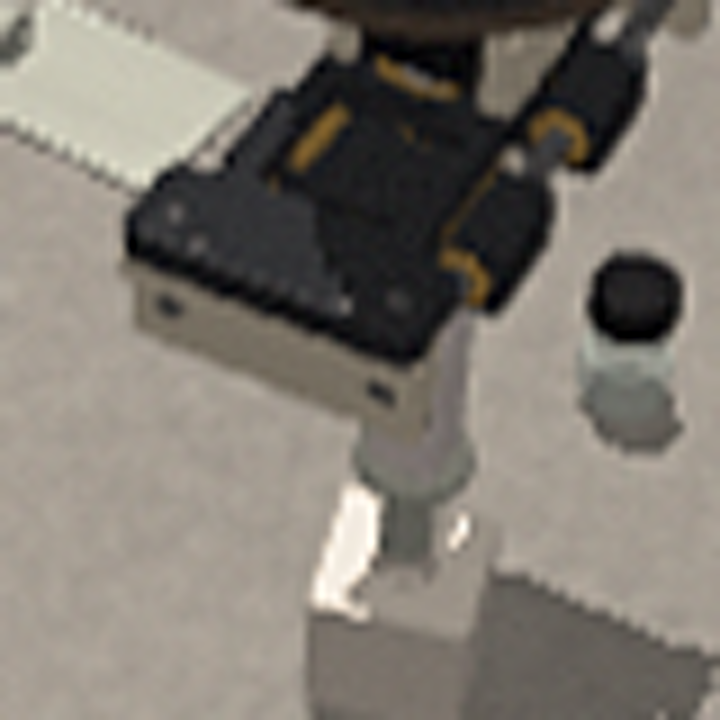

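```bash
python3 -c "
from chk import *
run((408,552),None,(310,180),(0,0),9,.099)
c=cams()[0]
for P in ((.45,-.0012,.051),(.45,-.0012,.045),(.45,-.0012,.087)):print(((proj(c,P)-[310,180]+.5)*9-.5).round())
"
```

```text
grasp [ 0.4515 -0.0009  0.1498]
tip seen [ 4.491e-01 -1.000e-04  5.080e-02] exp px [402. 547.]
[407. 548.]
[406. 561.]
[416. 463.]
```

```bash
python3 -m crank '0 0 4 0 0 0 0;0 0 0 0 0 0 0'; python3 -m crank '0 0 2 0 0 0 0;0 0 0 0 0 0 0';python3 -m crank '0 0 1.5 0 0 0 0;0 0 0 0 0 0 0'
```

```text
time_s: 16.8
ee_pos: [0.4509, -0.0011, 0.1263]
tcp_rot: [[-0.998, -0.07, -0.0], [-0.07, 0.998, 0.0], [0.0, 0.0, -1.0]]
force: [0.9, -0.7, -1.5]
finger_gap: 0.0197
time_s: 17.05
ee_pos: [0.4511, -0.001, 0.1245]
tcp_rot: [[-0.998, -0.07, 0.0], [-0.07, 0.998, 0.0], [-0.0, 0.0, -1.0]]
force: [-0.5, 0.0, -2.7]
finger_gap: 0.0198
time_s: 17.3
ee_pos: [0.4512, -0.001, 0.123]
tcp_rot: [[-0.998, -0.07, 0.0], [-0.07, 0.998, 0.0], [-0.001, 0.0, -1.0]]
force: [1.0, 0.1, -2.7]
finger_gap: 0.02
```

```bash
python3 -m crank '0 0 2 0 0 0 0;0 0 0 0 0 0 0'; python3 -m crank '0 0 3 0 0 0 0;0 0 0 0 0 0 0';python3 -m crank '0 0 3 0 0 0 0;0 0 0 0 0 0 0'
```

```text
time_s: 17.55
ee_pos: [0.4511, -0.001, 0.121]
tcp_rot: [[-0.998, -0.07, 0.0], [-0.07, 0.998, 0.0], [-0.0, 0.0, -1.0]]
force: [0.0, 0.6, -2.6]
finger_gap: 0.0195
time_s: 17.8
ee_pos: [0.4511, -0.0011, 0.1179]
tcp_rot: [[-0.998, -0.07, 0.0], [-0.07, 0.998, 0.0], [-0.0, 0.0, -1.0]]
force: [-0.9, 0.2, -1.8]
finger_gap: 0.0197
time_s: 18.05
ee_pos: [0.4511, -0.0011, 0.1149]
tcp_rot: [[-0.998, -0.07, 0.0], [-0.07, 0.998, 0.0], [-0.0, 0.0, -1.0]]
force: [0.4, -0.3, -2.7]
finger_gap: 0.0197
```

```bash
python3 -m crank '0 0 3 0 0 0 0;0 0 0 0 0 0 0'; python3 -m crank '0 0 1.5 0 0 0 0;0 0 0 0 0 0 0';python3 -m crank '0 0 1.5 0 0 0 0;0 0 0 0 0 0 0';python3 -m crank '0 0 1 0 0 0 0;0 0 0 0 0 0 0'
```

```text
time_s: 18.3
ee_pos: [0.4511, -0.0011, 0.1119]
tcp_rot: [[-0.998, -0.07, 0.0], [-0.07, 0.998, 0.0], [-0.0, 0.0, -1.0]]
force: [0.6, -0.2, -1.8]
finger_gap: 0.0197
time_s: 18.55
ee_pos: [0.4512, -0.001, 0.1106]
tcp_rot: [[-0.998, -0.07, 0.001], [-0.07, 0.998, 0.0], [-0.001, 0.0, -1.0]]
force: [0.3, -0.1, -1.4]
finger_gap: 0.0199
time_s: 18.8
ee_pos: [0.4513, -0.0011, 0.1092]
tcp_rot: [[-0.998, -0.07, 0.001], [-0.07, 0.998, 0.0], [-0.001, 0.0, -1.0]]
force: [0.9, -1.1, -0.2]
finger_gap: 0.0196
time_s: 19.05
ee_pos: [0.4516, -0.001, 0.1089]
tcp_rot: [[-0.998, -0.07, 0.001], [-0.07, 0.998, 0.0], [-0.001, -0.0, -1.0]]
force: [-2.9, -0.3, 7.3]
finger_gap: 0.0198
```

```bash
python3 -m crank '0 0 0.7 0 0 0 0;0 0 0 0 0 0 0'
```

```text
time_s: 19.3
ee_pos: [0.4518, -0.0011, 0.1087]
tcp_rot: [[-0.997, -0.071, 0.002], [-0.071, 0.997, -0.0], [-0.002, -0.0, -1.0]]
force: [-4.0, -0.6, 13.2]
finger_gap: 0.0198
```

Firm stop at ~15–16 mm depth with the force rising under slight push: this adapter (A, side (355,242)) is the bad one. Withdraw and try B.

```bash
python3 -m crank '0 0 -6 0 0 0 0;0 0 -20 0 0 0 0;0 0 -22 0 0 0 0;0 0 0 0 0 0 0'; python3 goto.py .4574 .1988 .172 4 0
```

```text
time_s: 19.8
ee_pos: [0.4523, -0.0006, 0.1568]
tcp_rot: [[-0.998, -0.07, 0.004], [-0.07, 0.998, 0.002], [-0.004, 0.001, -1.0]]
force: [0.1, -0.0, -2.0]
finger_gap: 0.0196
tcp [ 0.4523 -0.0006  0.1568] target [0.4574 0.1988 0.1532] shift mm [-19.1 198.5   3.9] rotvec [0.0013 0.0039 0.0003] F [ 0.1 -0.  -2. ] gap 0.0196 t 19.8
tcp [ 0.4523 -0.0006  0.1568] target [0.4574 0.1988 0.1532] shift mm [-19.1 198.5   3.9] rotvec [-6.1000e-03  2.1000e-03 -3.1412e+00] F [ 0.1 -0.  -2. ] gap 0.0196 t 19.8
```

```bash
python3 -m crank '-3.2 33.1 0 0 0 0 0;-3.2 33.1 0 0 0 0 0;-3.2 33.1 0 0 0 0 0;-3.2 33.1 0 0 0 0 0;-3.2 33.1 0 0 0 0 0;-3.1 33 0 0 0 0 0;0 0 0 0 0 0 0;0 0 0 0 0 0 0'; python3 goto.py .4574 .1988 .172 4 0;python3 - <<'E'
from h import *
s,t=cams(); crop(s,260,230,340,310,9,"n1.png")
E
```

```text
time_s: 20.8
ee_pos: [0.4557, 0.198, 0.1545]
tcp_rot: [[-0.998, -0.07, -0.001], [-0.07, 0.998, -0.001], [0.001, -0.001, -1.0]]
force: [0.4, 0.2, -1.8]
finger_gap: 0.0199
tcp [0.4557 0.198  0.1545] target [0.4574 0.1988 0.1532] shift mm [-1.7  0.7  1.3] rotvec [-0.0007 -0.0008  0.0005] F [ 0.4  0.2 -1.8] gap 0.0199 t 20.8
tcp [0.4557 0.198  0.1545] target [0.4574 0.1988 0.1532] shift mm [-1.7  0.7  1.3] rotvec [ 1.200e-03 -1.000e-03 -3.141e+00] F [ 0.4  0.2 -1.8] gap 0.0199 t 20.8
```

View pics/n1.png

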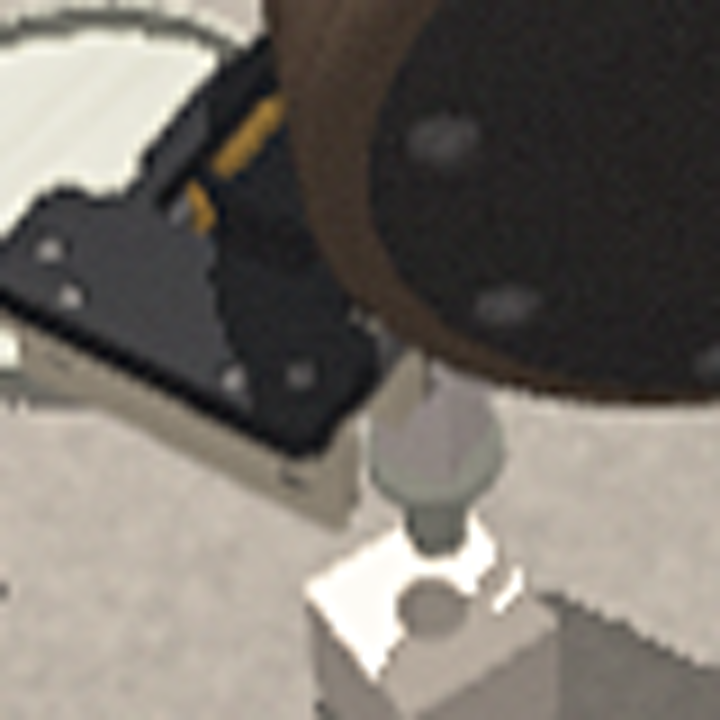

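```bash
python3 -c "
from chk import *
run((437,544),None,(260,230),(0,0),9,.099)
c=cams()[0]
for z,u in((.045,(432,608)),):print(onz(c,((u[0]+.5)/9-.5+260,(u[1]+.5)/9-.5+230),z))
"
```

```text
grasp [0.456  0.1976 0.1738]
tip seen [0.4539 0.1988 0.0748] exp px [433. 536.]
[0.45600341 0.19924836 0.045     ]
```

```bash
python3 -m crank '-1.5 1.1 0 0 0 0 0;0 0 12 0 0 0 0;0 0 12 0 0 0 0;0 0 0 0 0 0 0;0 0 0 0 0 0 0'; python3 goto.py .4572 .1990 .172 4 0;python3 - <<'E'
from h import *
s,t=cams(); crop(s,260,230,340,310,9,"n2.png")
E
```

```text
time_s: 21.72
ee_pos: [0.4579, 0.1996, 0.1314]
tcp_rot: [[-0.998, -0.07, 0.001], [-0.07, 0.998, -0.0], [-0.001, -0.0, -1.0]]
force: [-0.1, 0.2, -2.0]
finger_gap: 0.0198
tcp [0.4579 0.1996 0.1314] target [0.4572 0.199  0.1532] shift mm [  0.7  -0.5 -21.8] rotvec [-0.0002  0.0005  0.0004] F [-0.1  0.2 -2. ] gap 0.0198 t 21.725
tcp [0.4579 0.1996 0.1314] target [0.4572 0.199  0.1532] shift mm [  0.7  -0.5 -21.8] rotvec [-8.0000e-04 -3.0000e-04 -3.1412e+00] F [-0.1  0.2 -2. ] gap 0.0198 t 21.725
```

View pics/n2.png

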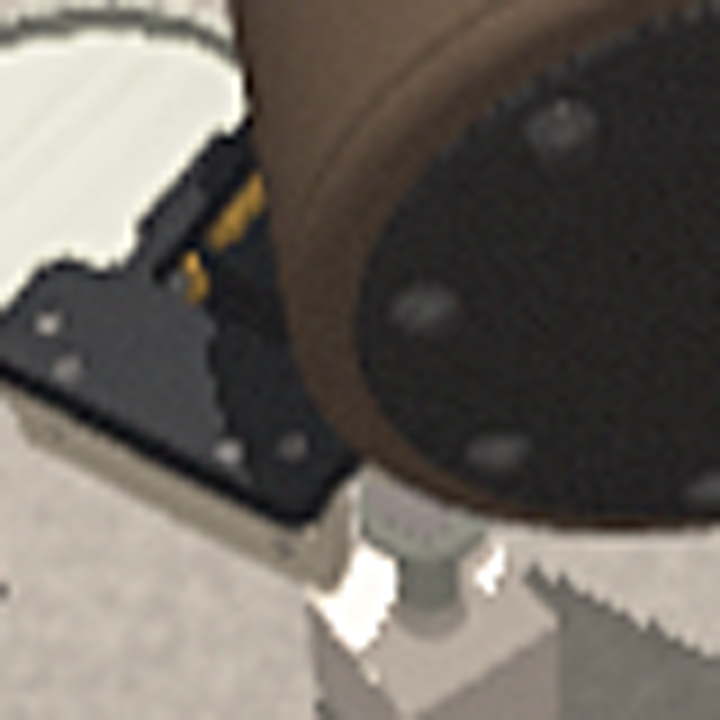

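```bash
python3 -m crank '0.4 -0.3 4 0 0 0 0;0 0 0 0 0 0 0'; python3 -m crank '0 0 2 0 0 0 0;0 0 0 0 0 0 0';python3 -m crank '0 0 2 0 0 0 0;0 0 0 0 0 0 0';python3 -m crank '0 0 2 0 0 0 0;0 0 0 0 0 0 0'
```

```text
time_s: 22.08
ee_pos: [0.4572, 0.1991, 0.1273]
tcp_rot: [[-0.998, -0.07, 0.0], [-0.07, 0.998, 0.0], [-0.0, 0.0, -1.0]]
force: [-0.4, -0.1, -1.1]
finger_gap: 0.0195
time_s: 22.32
ee_pos: [0.4574, 0.1992, 0.1254]
tcp_rot: [[-0.998, -0.07, 0.001], [-0.07, 0.998, 0.0], [-0.001, 0.0, -1.0]]
force: [-1.6, 0.3, -1.8]
finger_gap: 0.0198
time_s: 22.58
ee_pos: [0.4574, 0.1992, 0.1234]
tcp_rot: [[-0.998, -0.07, 0.0], [-0.07, 0.998, 0.0], [-0.0, 0.0, -1.0]]
force: [-0.2, 0.1, -2.0]
finger_gap: 0.0203
time_s: 22.82
ee_pos: [0.4574, 0.1992, 0.1213]
tcp_rot: [[-0.998, -0.07, 0.0], [-0.07, 0.998, 0.0], [-0.0, 0.0, -1.0]]
force: [0.0, -0.5, -2.6]
finger_gap: 0.0198
```

```bash
python3 -m crank '0 0 3 0 0 0 0;0 0 3 0 0 0 0;0 0 0 0 0 0 0'; python3 -m crank '0 0 3 0 0 0 0;0 0 0 0 0 0 0';python3 -m crank '0 0 2 0 0 0 0;0 0 0 0 0 0 0';python3 -m crank '0 0 2 0 0 0 0;0 0 0 0 0 0 0';python3 -m crank '0 0 2 0 0 0 0;0 0 0 0 0 0 0'
```

```text
time_s: 23.2
ee_pos: [0.4573, 0.1991, 0.1152]
tcp_rot: [[-0.998, -0.07, 0.0], [-0.07, 0.998, -0.0], [-0.0, -0.0, -1.0]]
force: [-0.2, 0.2, -1.8]
finger_gap: 0.02
time_s: 23.45
ee_pos: [0.4573, 0.1991, 0.1123]
tcp_rot: [[-0.998, -0.07, 0.0], [-0.07, 0.998, 0.0], [-0.0, -0.0, -1.0]]
force: [-0.1, -0.3, -2.8]
finger_gap: 0.0197
time_s: 23.7
ee_pos: [0.4574, 0.1992, 0.1104]
tcp_rot: [[-0.998, -0.07, 0.001], [-0.07, 0.998, 0.0], [-0.001, 0.0, -1.0]]
force: [0.3, -0.2, -2.4]
finger_gap: 0.0201
time_s: 23.95
ee_pos: [0.4574, 0.1992, 0.1084]
tcp_rot: [[-0.998, -0.07, 0.0], [-0.07, 0.998, 0.0], [-0.0, 0.0, -1.0]]
force: [-0.2, 0.5, -2.3]
finger_gap: 0.02
time_s: 24.2
ee_pos: [0.4574, 0.1992, 0.1064]
tcp_rot: [[-0.998, -0.07, 0.001], [-0.07, 0.998, 0.0], [-0.001, 0.0, -1.0]]
force: [-0.6, 0.1, -2.4]
finger_gap: 0.0198
```

Past 15 mm with no resistance: B is good. On to the collar.

```bash
python3 -m crank '0 0 3 0 0 0 0;0 0 3 0 0 0 0;0 0 3 0 0 0 0;0 0 3 0 0 0 0;0 0 0 0 0 0 0'; python3 -m crank '0 0 2 0 0 0 0;0 0 0 0 0 0 0';python3 -m crank '0 0 2 0 0 0 0;0 0 0 0 0 0 0';python3 -m crank '0 0 1.5 0 0 0 0;0 0 0 0 0 0 0'
```

```text
time_s: 24.82
ee_pos: [0.4573, 0.1991, 0.0942]
tcp_rot: [[-0.998, -0.07, 0.0], [-0.07, 0.998, -0.0], [-0.0, -0.0, -1.0]]
force: [0.3, -0.6, -1.9]
finger_gap: 0.0198
time_s: 25.08
ee_pos: [0.4574, 0.1992, 0.0924]
tcp_rot: [[-0.998, -0.07, 0.001], [-0.07, 0.998, 0.0], [-0.001, 0.0, -1.0]]
force: [0.4, -0.5, -2.6]
finger_gap: 0.0198
time_s: 25.32
ee_pos: [0.4574, 0.1992, 0.0904]
tcp_rot: [[-0.998, -0.07, 0.001], [-0.07, 0.998, 0.0], [-0.001, 0.0, -1.0]]
force: [0.1, 1.5, -2.8]
finger_gap: 0.0198
time_s: 25.58
ee_pos: [0.4577, 0.1993, 0.0892]
tcp_rot: [[-0.998, -0.07, 0.001], [-0.07, 0.998, 0.0], [-0.001, 0.0, -1.0]]
force: [0.1, 0.1, -0.8]
finger_gap: 0.0199
```

```bash
python3 -m crank '0 0 0.7 0 0 0 0;0 0 0 0 0 0 0;0 0 0 0 0 0 0'; python3 -m crank '0 0 0.7 0 0 0 0;0 0 0 0 0 0 0;0 0 0 0 0 0 0'
```

```text
time_s: 25.95
ee_pos: [0.4577, 0.1994, 0.0891]
tcp_rot: [[-0.998, -0.07, 0.001], [-0.07, 0.998, 0.001], [-0.002, 0.0, -1.0]]
force: [-2.6, -0.9, 6.3]
finger_gap: 0.0199
time_s: 26.32
ee_pos: [0.4579, 0.1994, 0.0891]
tcp_rot: [[-0.998, -0.071, 0.002], [-0.071, 0.998, 0.001], [-0.002, 0.001, -1.0]]
force: [-5.4, -1.2, 14.7]
finger_gap: 0.02
```

Seated at TCP z 0.0891 (predicted 0.0892). Relieve, release, rise.

```bash
python3 -m crank '0 0 -1.2 0 0 0 0;0 0 0 0 0 0 0'; python3 -m crank '0 0 0 0 0 0 24;0 0 0 0 0 0 34;0 0 0 0 0 0 50;0 0 -15 0 0 0 50;0 0 -40 0 0 0 50;0 0 -40 0 0 0 60;0 0 0 0 0 0 66'; python3 goto.py .4500 -.002 .12 17.4 0;python3 goto.py .4500 -.002 .12 -72.6 0
python3 - <<'E'
from h import *
s,t=cams(); crop(s,260,220,420,340,5,"p1.png")
E
```

```text
time_s: 26.58
ee_pos: [0.4576, 0.1994, 0.0892]
tcp_rot: [[-0.998, -0.07, 0.001], [-0.07, 0.998, 0.001], [-0.001, 0.001, -1.0]]
force: [-1.9, 0.1, 5.6]
finger_gap: 0.0201
time_s: 27.45
ee_pos: [0.4592, 0.2006, 0.1881]
tcp_rot: [[-0.997, -0.071, 0.006], [-0.071, 0.997, 0.005], [-0.007, 0.004, -1.0]]
force: [-0.7, -0.5, -1.5]
finger_gap: 0.0632
tcp [0.4592 0.2006 0.1881] target [ 0.45   -0.002   0.1012] shift mm [  24.  -201.8   85.9] rotvec [ 0.0036  0.0072 -0.2331] F [-0.7 -0.5 -1.5] gap 0.0632 t 27.45
tcp [0.4592 0.2006 0.1881] target [ 0.45   -0.002   0.1012] shift mm [  24.  -201.8   85.9] rotvec [ 0.0105 -0.0053  2.9085] F [-0.7 -0.5 -1.5] gap 0.0632 t 27.45
tcp [0.4592 0.2006 0.1881] target [ 0.45   -0.002   0.1012] shift mm [  24.  -201.8   85.9] rotvec [0.0082 0.0027 1.3377] F [-0.7 -0.5 -1.5] gap 0.0632 t 27.45
tcp [0.4592 0.2006 0.1881] target [ 0.45   -0.002   0.1012] shift mm [  24.  -201.8   85.9] rotvec [-0.0029  0.0088 -1.8039] F [-0.7 -0.5 -1.5] gap 0.0632 t 27.45
```

View pics/p1.png

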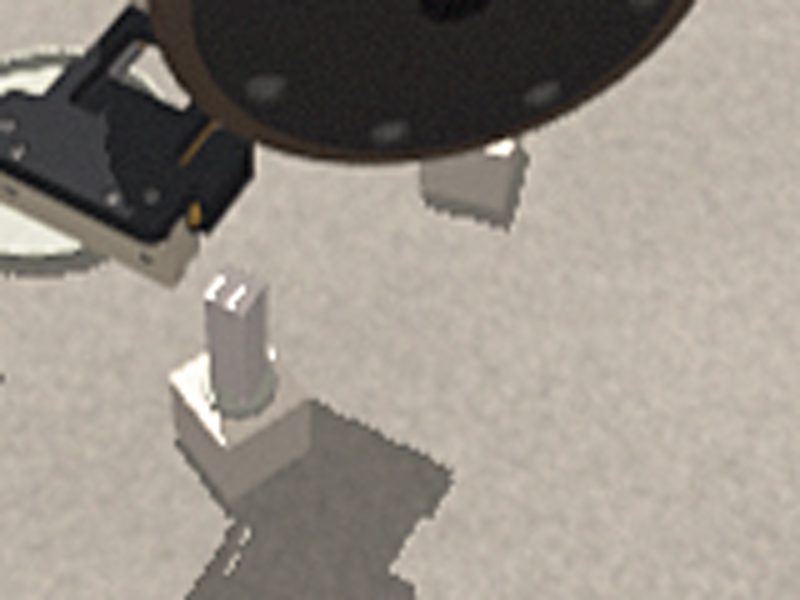

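```bash
python3 -m crank '6 -50.4 0 0 0 0 66;6 -50.4 0 0 0 0 66;6 -50.4 5 0 0 0 66;6 -50.4 5 0 0 0 66;0 0 0 0.004 0.007 -0.12 66;0 0 0 0 0 -0.122 66;0 0 0 0 0 0 66;0 0 0 0 0 0 66'; python3 goto.py .4500 -.0015 .024 18 0
python3 - <<'E'
from h import *
s,t=cams(); crop(s,300,180,420,270,6,"p2.png")
E
```

```text
time_s: 28.55
ee_pos: [0.4473, -0.0036, 0.1733]
tcp_rot: [[-0.952, -0.305, -0.007], [-0.305, 0.952, -0.005], [0.008, -0.003, -1.0]]
force: [0.0, -0.2, -0.0]
finger_gap: 0.066
tcp [ 0.4473 -0.0036  0.1733] target [ 0.45   -0.0015  0.0052] shift mm [ -4.5   1.6 168.1] rotvec [-0.0026 -0.0078 -0.0046] F [ 0.  -0.2 -0. ] gap 0.066 t 28.55
tcp [ 0.4473 -0.0036  0.1733] target [ 0.45   -0.0015  0.0052] shift mm [ -4.5   1.6 168.1] rotvec [-0.0122  0.0041  3.137 ] F [ 0.  -0.2 -0. ] gap 0.066 t 28.55
```

View pics/p2.png

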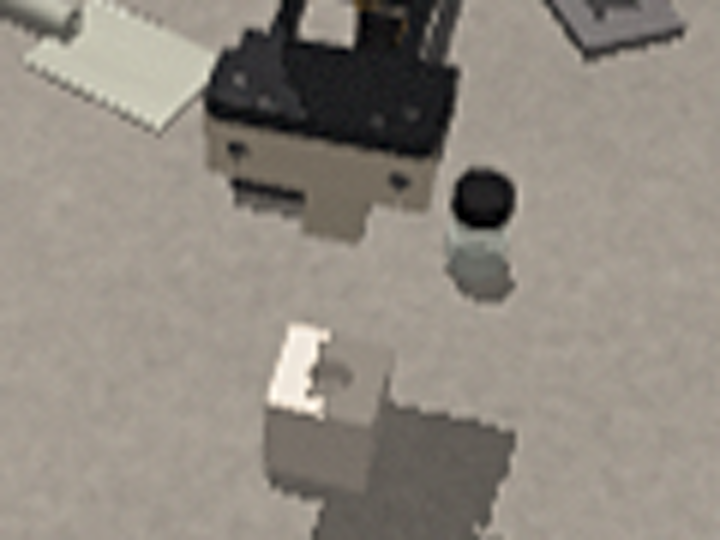

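```bash
python3 -m crank '0 0 0 -0.0026 -0.0078 -0.0046 66;-4 1.6 45 0 0 0 66;0 0 45 0 0 0 66;0 0 0 0 0 0 66;0 0 0 0 0 0 66'; python3 goto.py .4500 -.0015 .031 18 0
```

```text
time_s: 29.28
ee_pos: [0.4519, -0.0005, 0.0851]
tcp_rot: [[-0.95, -0.312, 0.002], [-0.312, 0.95, 0.0], [-0.002, -0.0, -1.0]]
force: [0.0, -0.6, 0.6]
finger_gap: 0.0657
tcp [ 0.4519 -0.0005  0.0851] target [ 0.45   -0.0015  0.0122] shift mm [ 2.2 -0.3 72.9] rotvec [-0.0004  0.0021  0.0029] F [ 0.  -0.6  0.6] gap 0.0657 t 29.275
tcp [ 0.4519 -0.0005  0.0851] target [ 0.45   -0.0015  0.0122] shift mm [ 2.2 -0.3 72.9] rotvec [-3.3000e-03 -6.0000e-04 -3.1386e+00] F [ 0.  -0.6  0.6] gap 0.0657 t 29.275
```

```bash
python3 -m crank '1.5 -0.3 30 0 0 0 66;0 0 28 0 0 0 66;0 0 14 0 0 0 66;0 0 0 0 0 0 66;0 0 0 0 0 0 55'; python3 -m crank '0 0 0 0 0 0 50;0 0 0 0 0 0 0;0 0 0 0 0 0 0;0 0 0 0 0 0 0'; python3 goto.py .4500 -.0015 .031 18 0
```

```text
time_s: 29.9
ee_pos: [0.451, -0.001, 0.0133]
tcp_rot: [[-0.95, -0.312, 0.003], [-0.312, 0.95, 0.001], [-0.004, 0.0, -1.0]]
force: [-0.6, -0.9, -0.9]
finger_gap: 0.0606
time_s: 30.4
ee_pos: [0.4502, -0.0013, 0.0125]
tcp_rot: [[-0.95, -0.312, 0.002], [-0.312, 0.95, 0.001], [-0.002, 0.0, -1.0]]
force: [-1.7, 0.7, 8.3]
finger_gap: 0.0459
tcp [ 0.4502 -0.0013  0.0125] target [ 0.45   -0.0015  0.0122] shift mm [ 0.3 -0.2  0.3] rotvec [0.     0.0022 0.0028] F [-1.7  0.7  8.3] gap 0.0459 t 30.4
tcp [ 0.4502 -0.0013  0.0125] target [ 0.45   -0.0015  0.0122] shift mm [ 0.3 -0.2  0.3] rotvec [-0.0034  0.     -3.1388] F [-1.7  0.7  8.3] gap 0.0459 t 30.4
```

```bash
python3 -m crank '0 0 -10 0 0 0 0;0 0 -30 0 0 0 0;0 0 -45 0 0 0 0;0 0 0 0 0 0 0';python3 goto.py .633 .1235 .119 18 0
python3 - <<'E'
from h import *
s,t=cams()
for n,c,b in(("s",s,(230,220,310,285)),("t",t,(235,155,290,210))):
    f=c["frame"].astype(int);m=np.zeros(f.shape[:2],np.uint8);x0,y0,x1,y1=b
    sub=f[y0:y1,x0:x1];m[y0:y1,x0:x1]=((sub[...,1]-sub[...,0]>3)&(sub.min(2)>150))
    k=max(cv2.findContours(m,0,1)[0],key=cv2.contourArea);e=cv2.fitEllipse(cv2.convexHull(k));print(n,e,onz(c,e[0],.004),onz(c,e[0],.015))
crop(s,300,160,420,250,6,"q1.png")
for p in((303,135),(260,132),(228,193),(208,155)): print(onz(t,p,.05).round(3))
E
```

```text
time_s: 30.9
ee_pos: [0.4518, -0.0008, 0.1002]
tcp_rot: [[-0.95, -0.312, 0.007], [-0.312, 0.95, 0.003], [-0.008, 0.0, -1.0]]
force: [0.9, 0.4, -1.8]
finger_gap: 0.046
tcp [ 0.4518 -0.0008  0.1002] target [0.633  0.1235 0.1002] shift mm [-210.9   61.5    1.7] rotvec [0.0003 0.0077 0.003 ] F [ 0.9  0.4 -1.8] gap 0.046 t 30.9
tcp [ 0.4518 -0.0008  0.1002] target [0.633  0.1235 0.1002] shift mm [-210.9   61.5    1.7] rotvec [-1.2100e-02  4.0000e-04 -3.1385e+00] F [ 0.9  0.4 -1.8] gap 0.046 t 30.9Traceback (most recent call last):
  File "<stdin>", line 6, in <module>
ValueError: max() iterable argument is empty
```

```bash
python3 -m crank '-35 10 0 0 0.002 0 0;-35 10 0 0 0.002 0 0;-35 10 0 0 0.002 0 0;-35 10 0 0 0 0 0;-35 10 0 0 0 0 0;-35 10.5 0 0 0 0 0;0 0 0 0 0 0 0;0 0 0 0 0 0 0';python3 goto.py .633 .1235 .035 18 0
python3 - <<'E'
from h import *
s,t=cams()
crop(s,220,180,360,290,5,"q1.png")
E
```

```text
time_s: 32.0
ee_pos: [0.6289, 0.1208, 0.0942]
tcp_rot: [[-0.95, -0.311, -0.008], [-0.311, 0.95, -0.003], [0.009, -0.0, -1.0]]
force: [-0.3, 0.5, -1.7]
finger_gap: 0.0458
tcp [0.6289 0.1208 0.0942] target [0.633  0.1235 0.0162] shift mm [-5.4  1.3 77.9] rotvec [-0.0002 -0.0087  0.0022] F [-0.3  0.5 -1.7] gap 0.0458 t 32.0
tcp [0.6289 0.1208 0.0942] target [0.633  0.1235 0.0162] shift mm [-5.4  1.3 77.9] rotvec [ 1.3700e-02 -3.0000e-04 -3.1394e+00] F [-0.3  0.5 -1.7] gap 0.0458 t 32.0
```

View pics/q1.png

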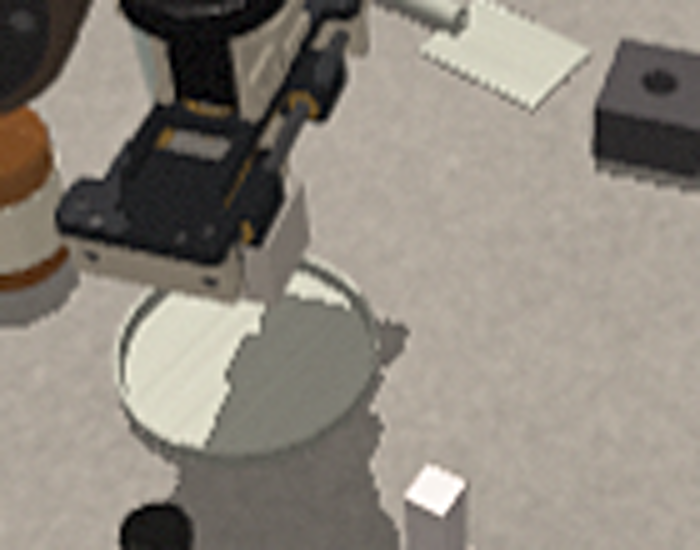

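```bash
python3 -m crank '-5 1.3 25 0 -0.0087 0 0;0 0 25 0 0 0 0;0 0 15 0 0 0 0;0 0 0 0 0 0 0;0 0 0 0 0 0 0';python3 goto.py .633 .1235 .035 18 0
```

```text
time_s: 32.72
ee_pos: [0.6353, 0.1243, 0.0321]
tcp_rot: [[-0.95, -0.312, 0.005], [-0.312, 0.95, 0.001], [-0.005, -0.0, -1.0]]
force: [-0.1, -0.2, -1.4]
finger_gap: 0.0458
tcp [0.6353 0.1243 0.0321] target [0.633  0.1235 0.0162] shift mm [ 2.5 -0.  15.9] rotvec [-0.0001  0.0049  0.0027] F [-0.1 -0.2 -1.4] gap 0.0458 t 32.725
tcp [0.6353 0.1243 0.0321] target [0.633  0.1235 0.0162] shift mm [ 2.5 -0.  15.9] rotvec [-7.8000e-03 -1.0000e-04 -3.1388e+00] F [-0.1 -0.2 -1.4] gap 0.0458 t 32.725
```

```bash
python3 -m crank '0 0 6 0 0 0 0;0 0 6 0 0 0 0;0 0 0 0 0 0 0';python3 -m crank '0 0 2 0 0 0 0;0 0 0 0 0 0 0'; python3 -m crank '0 0 1.5 0 0 0 0;0 0 0 0 0 0 0'; python3 -m crank '0 0 1 0 0 0 0;0 0 0 0 0 0 0'
```

```text
time_s: 33.1
ee_pos: [0.6343, 0.124, 0.0185]
tcp_rot: [[-0.95, -0.311, 0.003], [-0.311, 0.95, 0.001], [-0.003, -0.0, -1.0]]
force: [-0.5, 0.2, -1.2]
finger_gap: 0.046
time_s: 33.35
ee_pos: [0.6347, 0.1242, 0.017]
tcp_rot: [[-0.95, -0.311, 0.003], [-0.311, 0.95, 0.001], [-0.004, -0.0, -1.0]]
force: [0.4, 0.1, -1.3]
finger_gap: 0.0457
time_s: 33.6
ee_pos: [0.635, 0.1243, 0.0166]
tcp_rot: [[-0.95, -0.312, 0.004], [-0.312, 0.95, 0.001], [-0.004, -0.0, -1.0]]
force: [-2.0, -0.0, 5.0]
finger_gap: 0.0458
time_s: 33.85
ee_pos: [0.635, 0.1243, 0.0165]
tcp_rot: [[-0.95, -0.312, 0.005], [-0.312, 0.95, 0.001], [-0.005, -0.0, -1.0]]
force: [-6.5, 0.1, 12.8]
finger_gap: 0.0462
```

Contact with the dish floor. Relieve, open, rise.

```bash
python3 -m crank '0 0 -1 0 0 0 0;0 0 0 0 0 0 0;0 0 0 0 0 0 50;0 0 0 0 0 0 56;0 0 0 0 0 0 62;0 0 0 0 0 0 62';python3 -m crank '0 0 -15 0 0 0 62;0 0 -40 0 0 0 62;0 0 -50 0 0 0 62;0 0 -40 0 0 0 62;50 -15 -10 0 0 0 62;50 -30 0 0 0 0 62;50 -50 0 0 0 0 62;0 0 0 0 0 0 62'
python3 - <<'E'
from h import *
s,t=cams()
print(r.get_obs())
for n,c in(("s",s),("t",t)): cv2.imwrite(f"pics/z{n}.png",c["frame"][:,:,::-1])
E
```

```text
time_s: 34.6
ee_pos: [0.6348, 0.1242, 0.0154]
tcp_rot: [[-0.95, -0.311, 0.003], [-0.311, 0.95, 0.001], [-0.003, -0.0, -1.0]]
force: [-0.7, 1.0, 0.1]
finger_gap: 0.0615
time_s: 35.6
ee_pos: [0.5229, -0.0083, 0.1717]
tcp_rot: [[-0.951, -0.309, 0.005], [-0.309, 0.951, 0.002], [-0.005, 0.0, -1.0]]
force: [1.3, 0.5, -0.6]
finger_gap: 0.0619
{'time_s': 35.7, 'joints': array([ 3.62413518e-01,  1.53990600e-01, -3.99611671e-01,  4.28320391e-04,
       -1.01107139e+00, -1.61786516e+00]), 'joint_vel': array([ 0.0205735 ,  0.02769742,  0.01766907, -0.00018648,  0.00360738,
       -0.00284291]), 'tau': array([ -0.76135587, -39.97518182,  25.64225793,   6.16812542,
        -0.16392644,   0.06110023]), 'ee_pos': array([ 0.5252729 , -0.00610788,  0.17157722]), 'tcp_rot': array([[-9.50601372e-01, -3.10359093e-01,  5.85364897e-03],
       [-3.10353700e-01,  9.50619392e-01,  1.83130094e-03],
       [-6.13295312e-03, -7.58644308e-05, -9.99981190e-01]]), 'force': array([ 0.82639399,  0.65497468, -0.30038011]), 'wrist_torque': array([0.09892439, 0.02334483, 0.03911767]), 'finger_gap': 0.06200292750556582}
```

View pics/zs.png

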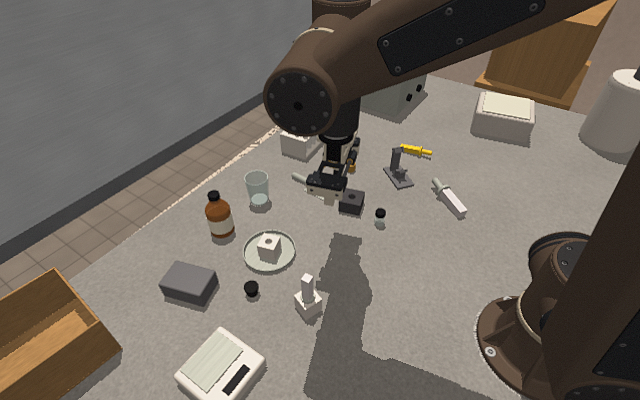

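View pics/zt.png

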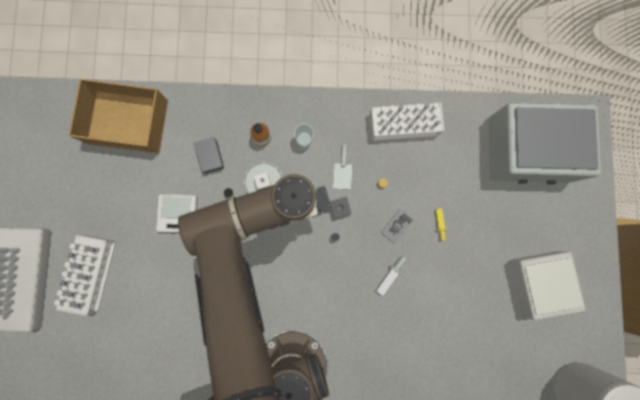

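Adapter A stands upright mid-dish (side (269,247)), the gauge stands in B (side (308,290)), bystanders are where they were. One close check, then hand in.

```bash
python3 - <<'E'
from h import *
s=r.read_camera("side")
crop(s,230,220,350,330,6,"y.png")
for P in((.4562,.199,.121),(.4562,.199,.051),(.4562,.199,.045),(.633,.124,.049)):print(((proj(s,P)-[230,220]+.5)*6-.5).round())
E
python3 -m crank '0 0 0 0 0 0 62;0 0 0 0 0 0 62'
```

```text
[463. 346.]
[467. 456.]
[468. 464.]
[235. 129.]
time_s: 36.0
ee_pos: [0.5253, -0.005, 0.1699]
tcp_rot: [[-0.95, -0.312, 0.003], [-0.312, 0.95, 0.001], [-0.003, -0.0, -1.0]]
force: [1.0, -0.1, 0.5]
finger_gap: 0.0621
```

View pics/y.png

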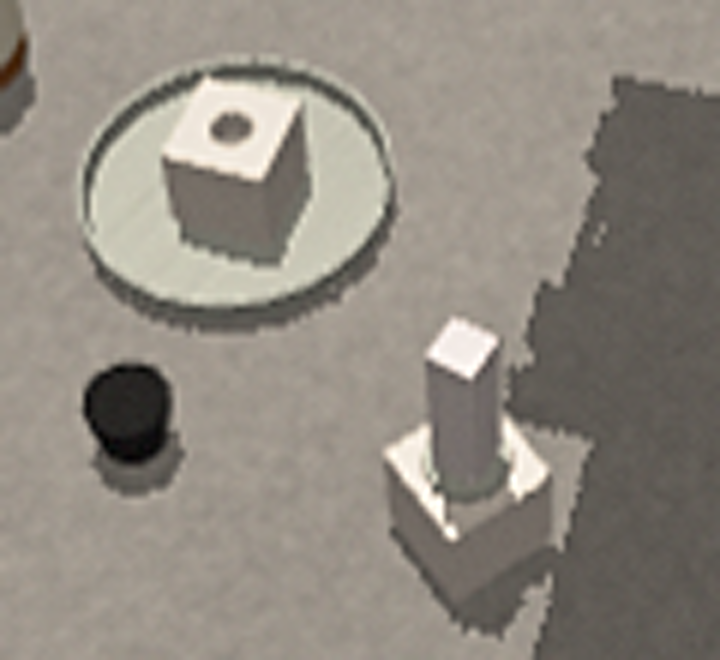

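The crop shows the gauge top at (463,347), as predicted for upright and seated (463,346). The bad adapter's bore is at (232,127), predicted (235,129).

```bash
python3 -c "
from bench import r
print(r.hand_in())"
```

```text
the job is handed in; nothing more can be done
None
```

The job is handed in at about 36 s of the 72 s allowed. The bad adapter is the one nearer the stand, which started at about (0.450, -0.002).

- **Stand:** I took the gauge from the rest, stood it in the bench stand down to its collar and let go. I then took it again by the top of its handle.
- **Bad adapter:** the gauge stopped about 16 mm down (15 mm expected) and resisted about 16 N of extra push, so I withdrew it.
- **Good adapter:** the other one, at about (0.456, 0.199), took the gauge to its collar without resistance. The tool came to rest at 0.0891 m against a predicted 0.0892 m, and I released the gauge there.
- **Dish:** I set the bad adapter upright in the middle of the dish.

**Last checks:** the gauge top and the bad adapter's bore each sat within 1 px of where they should be in the side picture. The gripper was clear of everything, and the bystanders looked where they had been. An automatic colour-mask check of the dish centre failed, so I kept the centre read by eye. Its two camera views differed by about 6 mm, well inside the 40 mm allowed.

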